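Tip the bead-grading plate out of its bin and rack it

TASK

The slotted metal bead-grading plate lies flat in the narrow wooden bin, too snug at its sides to be gripped. Lift its near edge, which overhangs the finger recess, and tip the plate up until it stands on its far edge, leaning back on the sloping end wall of the bin, and let go of it there; then take it by the raised end and stand it, same edge down, in the slot of the wooden drying rack, about centred along the slot. Leave the things round about where they are.

Things in the scene. Friction and masses are not known exactly. Their poses are not given: they have to be found in the camera images.
- grading_plate: flat aluminium plate, 140 x 84 x 5 mm, about 0.22 kg, with four cross slots, the narrowest nearest the robot. Origin: centre of its underside as it lies in the bin; x along its length to the far end, y across, z out of its upper face. The 45 mm at its near end (x = -0.070) are solid, without slots. It starts flat on the bin's raised floor, 4 to 16 mm short of the far wall.
- plate_edge (a point): middle of the plate's near end face (plate frame [-0.070, 0, 0.0025]), the edge to lift; it overhangs the bin's finger recess by 15 mm or more, its underside 12 mm above the recess floor, so that a fingertip can push and lift it from below
- plate_foot (a point): middle of the plate's far end face (plate frame [0.070, 0, 0.0025]), the edge it stands on when tipped up. Pushed forward, this end bears against the foot of the bin's far wall, about which the plate can be tipped
- plate_bin: narrow wooden bin, fixed. Origin: centre of its underside; x along it to the far end, z up. Inside y = -0.047 to 0.047; raised floor z = 0.018 for x = -0.025 to 0.100, finger recess z = 0.006 for x = -0.110 to -0.025. The far wall slopes out 10 degrees from its foot at x = 0.100, up to z = 0.103. Sides rise to 0.064, but for x below -0.035 they and the near wall only to 0.030. Walls 6 mm.
- drying_rack: light wooden drying rack, fixed to the table, 80 x 110 mm, 67 mm high. Origin: centre of its underside; x is across the slot. Two slatted fences, 110 mm long along y and 10 mm thick, leave one straight slot 18 mm wide at x = 0, open at both ends; fence tops at z = 0.067.
- rack_slot (a point): centre of the slot's floor, 12 mm above the table; axes as the rack: x across the slot, y along it, z up
- wet_block: dark wooden block, 58 x 92 x 13 mm, lying to the right of the bin; origin: centre of its underside. A bystander.
- oyster_shell_3: single oyster shell half, 91 x 96 x 15 mm, lying to the right of the bin; origin: centre of its underside. A bystander.
- glass_dish_l: round glass dish, 90 mm wide, 62 mm high, on the left of the table; origin: centre of its underside. A bystander.
- tweezers_l: steel tweezers, 138 mm long, 9 mm high, lying between the bin and the rack; origin: centre of the underside. A bystander.

How it is judged:
By the outcome, as a careful person would: the job done as asked, in the order asked, and still so for the second after the job is handed in, with the robot touching nothing.
It also fails if it takes over 64 s, if anything falls off the work surface, if the arm or the gripper's body presses on something with over 40 N, if the wrist force passes 120 N, or if a joint passes its speed limit or range.

ROBOT

A 7-joint arm with a two-finger parallel gripper is mounted at the origin on a cart in front of the work surface, level with it; the furniture and walls round the work are solid. World frame = base frame: x ahead of the robot, y to its left, z up, the work surface at z = 0. Lengths are in m, angles in rad, forces in N, time in s.
With the tool pointing down it reaches from about 0.35 to 0.9 m from the base axis. Payload 8.1 kg.
Tool frame: the origin (TCP) lies at the very end of the fingers, on their centre line; the grasp point (between the pads) lies arm.hold_point_z behind it (arm.hold_point_z is the distance from the TCP to the grasp point, in m); z points along the fingers, y is the line along which they close (so a half turn about z gives the same grasp; the last joint's range is limited). The gripper opens to 92 mm and grips with 3 to 60 N. Pads are 19 mm wide; open, the fingers measure 130 mm over their backs; the gripper's body (75 mm by 190 mm) begins 47 mm behind the grasp point.
Start: joints at [-1.333, 0.434, 0.025, 1.573, -0.012, 1.134, -0.075], TCP at [0.209, 0.589, 0.189] pointing down, gripper open.
Joint ranges: [-2.62, 2.62], [-0.44, 2.09], [-1.27, 1.32], [0.08, 2.57], [-1.32, 4.46], [0.12, 2], [-2.74, 2.74]. Speed limits (rad/s): [2.22, 2.22, 3.01, 3.01, 3.14, 3.14, 3.14].

INTERFACE

Orientations are given as a rotation vector (axis times angle).
In Python, from cell import arm, vision, job, cut_out gives the robot as it stands. The module is installed in compiled form; this text tells all that it offers.
- The arm moves only by the tool play_rows, never from a script. Its argument "increments" is text: rows parted by semicolons, each of 5 numbers parted by spaces: the shift along the tool's x, y, z in cm, then the turn about the tool's z in degrees, then the opening, from -1 (shut) to 1 (fully open), so that 0 is half open. A call has 1 to 5 rows; each row shifts and turns the commanded pose from where the row before left it, along the tool's axes as they then stand; what a row does not reach is not made up. A row lasts 1/12 s, in which the tool goes at most 41.7 mm and 7.16 degrees, less where a joint would pass 70% of its speed; a pose out of reach is approached as far as the arm can. A call is refused whole if a number of a shift passes 4.17 or a number of a turn 7.16, either way. A call with a gripper value outside its range is refused whole. The fingers move at their own pace and stop on an object; "grip_force" is the grip in N (left out, the last holds). Time passes only in rows, so rows that do not move let the fingers close. It gives the time, the measured TCP pose, the force, the opening and the grip force at its end, in the units of the state.
- arm.observe(): the state, without advancing time (a new reading comes with each control period).
- vision.get_image(name): name is "side" or "top" or "wrist"; returns a dict with "frame" (420x560x3 uint8, red, green, blue), "z_map" (420x560 float32, m along the optical axis (not along the pixel's ray), 0 where there is no reading), "mtx" (3x3 intrinsics, pixels), "cam_to_world" (4x4, takes a point from camera to world coordinates). Camera axes: x right, y up, looking along -z (the intrinsics and any distortion apply to the point x, -y, -z); pixel columns grow to the right and rows downward; lengths in m; the calibration is good to about 2 mm. A picture is of the moment at which its call begins.
- job.sign_off(): hands the job in; it is judged then, once.
Trained networks look in a picture, given as the dict that the camera call returned (one of the last four; its "shot" number tells which), for a name from the list of things; names that differ only in an ending like _2 or _b are one class to them, and where a whole thing is asked for, a point or a joint stands for the part that bears it (a point fixed in the world has none). Each returns a list of dicts, best first, with "confidence" (0 to 1); they miss things now and then, are a little off and sometimes report something else, mostly with a low value. They report only what shows in the picture. A call takes as long as a camera call.
- cut_out(query, picture): "mask" (420x560 bool, what is visible of it) and "point" ([row, column] in pixels, amid what is visible of it).
The state is a dict: "clock": time; "joints": joint angles; "dq": joint speeds; "joint_efforts": joint torques, N m; "position": TCP position; "ee_rot": TCP orientation; "force": force on the tool from outside, world axes, zero at the start; "ft_torque": the same for the moment, N m; "width": opening from 0.0 (shut) to 1.0 (fully open); "gripper_force": force on a finger pad.
Only numpy, scipy, OpenCV 4.12 (cv2) and the standard library are available. Lean on these libraries where they do the work, as an engineer would, in place of code of your own. Each camera call takes 0.05 s, during which the arm holds its last target. There are 200 camera calls.

## Working session

There is one attempt and no reset: what is moved stays moved. The work goes in short steps, Python scripts to look and compute and a tool call to move; the robot and the scene stay as the last step left them, time stands still between calls to the robot, and variables do not carry over. Pictures are saved under pics/ and viewed, at most 10 in all, crops included, and the job is handed in when it is done.

Besides the shell and the picture viewer there is one more tool, called after "Call:" as name(argument=value, ...) on one line, values as JSON. play_rows: Moves the arm, as the interface text tells. Its arguments: {"type":"object","properties":{"increments":{"type":"string"},"grip_force":{"type":"number"}},"required":["increments"]}

```bash
mkdir -p pics
cat > h.py <<'E'
import numpy as np, cv2
from cell import arm, vision, job, cut_out
from scipy.spatial.transform import Rotation as R
def cloud(p):
    z=p["z_map"]; K=p["mtx"]; h,w=z.shape
    u,v=np.meshgrid(np.arange(w),np.arange(h))
    c=np.stack([(u-K[0,2])/K[0,0]*z,-(v-K[1,2])/K[1,1]*z,-z],-1)
    T=p["cam_to_world"]; return c@T[:3,:3].T+T[:3,3]
def save(p,n): cv2.imwrite(f"pics/{n}.png",p["frame"][:,:,::-1])
def st():
    s=arm.observe(); print({k:np.round(s[k],4).tolist() for k in ("clock","position","ee_rot","force","width","gripper_force","joints")}); return s
E
python3 - <<'E'
from h import *
st(); print(arm.hold_point_z)
for n in("top","side"):
    p=vision.get_image(n); save(p,n+"0"); np.savez(f"{n}0.npz",**{k:p[k] for k in("frame","z_map","mtx","cam_to_world")})
    print(n,p["cam_to_world"].round(3).tolist())
    X=cloud(p)
    for q in ("grading_plate","plate_bin","drying_rack","wet_block","oyster_shell_3","glass_dish_l","tweezers_l"):
        for d in cut_out(q,p)[:1]:
            m=d["mask"]&(p["z_map"]>0); P=X[m]
            r=cv2.minAreaRect(P[:,:2].astype(np.float32)*1000)
            print(q,round(d["confidence"],2),np.round(d["point"]),P.mean(0).round(3),np.percentile(P[:,2],[2,50,98]).round(3),np.round(r[0]),np.round(r[1]),round(r[2],1))
E
```

```text
{'clock': 0.0, 'position': [0.2088, 0.5885, 0.1881], 'ee_rot': [-0.5329, -3.096, 0.0024], 'force': [-0.0246, 0.16, -0.1024], 'width': 0.9983, 'gripper_force': 0.0, 'joints': [-1.3326, 0.4352, 0.025, 1.5741, -0.0116, 1.134, -0.0751]}
0.0188
top [[-0.011, 0.983, -0.184, 0.297], [-1.0, -0.014, -0.015, 0.039], [-0.018, 0.184, 0.983, 1.075], [0.0, 0.0, 0.0, 1.0]]
grading_plate 0.7 [204. 340.] [ 0.511 -0.107  0.021] [0.014 0.022 0.026] [ 515. -107.] [ 92. 146.] 84.8
plate_bin 0.78 [206. 347.] [ 0.5   -0.109  0.033] [0.003 0.022 0.1  ] [ 504. -111.] [115. 255.] 83.8
drying_rack 0.74 [219. 205.] [0.476 0.235 0.029] [0.006 0.014 0.068] [481. 241.] [121.  82.] 79.2
wet_block 0.91 [249. 417.] [ 0.395 -0.292  0.012] [0.008 0.013 0.017] [ 396. -294.] [56. 98.] 16.9
oyster_shell_3 0.66 [206. 430.] [ 0.506 -0.325  0.007] [-0.002  0.007  0.015] [ 505. -329.] [96. 98.] 88.5
glass_dish_l 0.79 [261. 120.] [0.374 0.429 0.044] [0.006 0.044 0.063] [374. 440.] [ 87. 106.] 3.5
side [[0.92, 0.272, -0.283, 0.081], [-0.392, 0.631, -0.669, -0.927], [-0.003, 0.726, 0.688, 1.043], [0.0, 0.0, 0.0, 1.0]]
grading_plate 0.98 [251. 308.] [ 0.504 -0.094  0.022] [0.015 0.022 0.029] [ 514. -108.] [102. 146.] 85.8
plate_bin 0.87 [253. 315.] [ 0.505 -0.112  0.034] [0.001 0.028 0.098] [523. -72.] [188. 287.] 85.1
drying_rack 0.94 [185. 258.] [0.475 0.225 0.027] [-0.001  0.014  0.069] [485. 265.] [177.  84.] 79.8
wet_block 0.9 [324. 303.] [ 0.395 -0.295  0.011] [-0.002  0.012  0.016] [ 398. -287.] [ 68. 102.] 16.4
oyster_shell_3 0.8 [317. 346.] [ 0.508 -0.32   0.007] [-0.001  0.007  0.015] [ 505. -320.] [95. 92.] 78.4
tweezers_l 0.39 [212. 283.] [0.497 0.082 0.005] [-0.002  0.006  0.01 ] [497.  87.] [92. 15.] 82.7
```

View pics/top0.png

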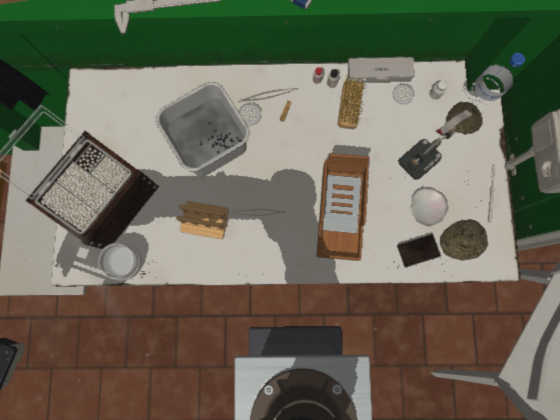

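View pics/side0.png

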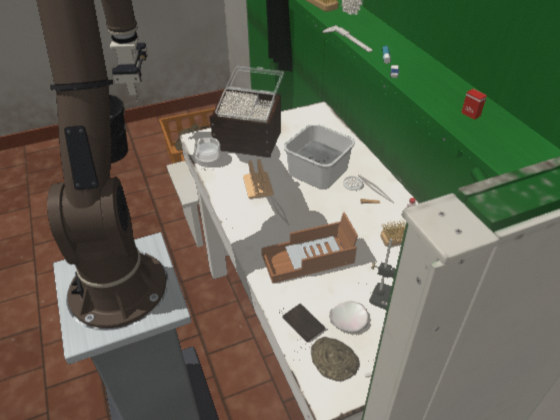

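Run:
```python
from h import *
for n in("top","side"):
    d=dict(np.load(n+"0.npz")); X=cloud(d).reshape(-1,3); X=X[d["z_map"].reshape(-1)>0]
    def rect(c,r,z0,z1):
        m=(np.hypot(*(X[:,:2]-c).T)<r)&(X[:,2]>z0)&(X[:,2]<z1); P=X[m]
        q=cv2.minAreaRect(P[:,:2].astype(np.float32)*1000); print(n,m.sum(),z0,np.round(q[0],1),np.round(q[1],1),round(q[2],1), P[:,2].mean().round(4))
    rect([.51,-.107],.16,.056,.07); rect([.51,-.107],.16,.095,.11); rect([.51,-.107],.17,.02,.12)
    rect([.478,.24],.09,.062,.072); rect([.478,.24],.09,.055,.072)
s=arm.observe(); print(R.from_rotvec(s["ee_rot"]).as_matrix().round(3))
p=vision.get_image("wrist"); print(p["cam_to_world"].round(3).tolist())
```

```text
top 446 0.056 [ 533.7 -109.9] [106.3 150.8] 83.9 0.063
top 139 0.095 [ 609.  -117.3] [93.8  8.7] 84.4 0.1001
top 2967 0.02 [ 495.4 -105.9] [106.5 237. ] 84.2 0.0394
top 375 0.062 [478.7 235.9] [108.7  38.4] 79.1 0.0659
top 410 0.055 [478.7 235.9] [108.7  38.4] 79.1 0.0653
side 435 0.056 [ 534.3 -109.6] [113.  151.8] 84.0 0.0616
side 92 0.095 [ 608.9 -117.5] [95.3  9.4] 82.2 0.0999
side 2651 0.02 [ 495.8 -106.5] [114.9 238.1] 84.0 0.0419
side 147 0.062 [478.3 235. ] [112.4  38.6] 79.4 0.0662
side 174 0.055 [478.8 236.7] [116.1  39.2] 79.3 0.0651
[[-0.942  0.334  0.   ]
 [ 0.334  0.942  0.   ]
 [-0.     0.    -1.   ]]
[[0.334, -0.897, -0.29, 0.13], [0.942, 0.318, 0.103, 0.616], [-0.001, -0.307, 0.952, 0.386], [0.0, 0.0, 0.0, 1.0]]
```

Call:
play_rows(increments="0 0 0 6.95 -1; 0 0 0 6.95 -1; 0 0 0 6.95 -1; 0 0 0 6.95 -1; 0 0 0 6.95 -1", grip_force=10)

```text
clock: 1.27
position: [0.2089, 0.5891, 0.189]
ee_rot: [-1.441, -2.791, -0.0]
force: [-0.5, -0.3, -0.4]
width: 0.69
gripper_force: 0.0
```

Call:
play_rows(increments="0 0 0 6.95 -1; 0 0 0 6.95 -1; 0 0 0 6.95 -1; 0 0 0 6.95 -1; 0 0 0 6.95 -1")

```text
clock: 1.68
position: [0.2088, 0.5891, 0.189]
ee_rot: [-2.209, -2.234, -0.0]
force: [0.7, 0.7, -1.2]
width: 0.325
gripper_force: 0.0
```

Call:
play_rows(increments="0 0 0 6.95 -1; -3 1.35 0 0 -1; -3.3 1.35 0 0 -1; -3.3 1.35 0 0 -1; -3.3 1.35 0 0 -1")

```text
clock: 2.1
position: [0.2494, 0.4537, 0.1888]
ee_rot: [2.334, 2.103, 0.0]
force: [0.9, -0.2, 0.1]
width: 0.01
gripper_force: 0.0
```

Call:
play_rows(increments="-3.3 1.35 0 0 -1; -3.3 1.35 0 0 -1; -3.3 1.35 0 0 -1; -3.3 1.35 0 0 -1; -3.3 1.35 0 0 -1")

```text
clock: 2.52
position: [0.2993, 0.2824, 0.1891]
ee_rot: [-2.334, -2.103, -0.001]
force: [0.6, 0.8, 0.9]
width: 0.003
gripper_force: 0.0
```

Call:
play_rows(increments="-3.3 1.35 0 0 -1; -3.3 1.35 0 0 -1; -3.3 1.35 0 0 -1; -3.3 1.35 0 0 -1; -3.3 1.35 0 0 -1")

```text
clock: 2.93
position: [0.3493, 0.1113, 0.1892]
ee_rot: [-2.334, -2.102, -0.002]
force: [0.9, 0.8, 0.1]
width: 0.004
gripper_force: 0.0
```

Call:
play_rows(increments="-3.3 1.35 0 0 -1; -3.3 1.35 0 0 -1; -3.3 1.35 0 0 -1; -3.3 1.35 0 0 -1; 0 0 0 0 -1")

```text
clock: 3.35
position: [0.3906, -0.0298, 0.1897]
ee_rot: [2.339, 2.094, 0.003]
force: [-0.6, -0.5, 0.2]
width: 0.004
gripper_force: 0.0
```

```bash
cat >> h.py <<'E'
def rowframe(o,yaw,p):
    c,s=np.cos(np.radians(yaw)),np.sin(np.radians(yaw)); d=np.array(p)[:2]-o; return np.array([d@[c,s],d@[-s,c]])
BIN=(np.array([.493,-.106]),-6.0); RACK=(np.array([.4787,.236]),-10.9)
def head(s): y=R.from_rotvec(s["ee_rot"]).as_matrix()[:,1]; return np.degrees(np.arctan2(y[1],y[0]))
E
python3 - <<'E'
from h import *
s=st(); print(head(s),rowframe(*BIN,s["position"]))
p=vision.get_image("wrist"); save(p,"w1"); X=cloud(p)
for d in cut_out("grading_plate",p)[:2]:
    m=d["mask"]&(p["z_map"]>0); P=X[m]; B=np.array([rowframe(*BIN,q) for q in P]); print(d["confidence"],np.percentile(B,[1,50,99],axis=0).round(4).tolist(),np.median(P[:,2]))
# top of low walls & side walls in bin frame
Q=X[p["z_map"]>0]; B=(Q[:,:2]-BIN[0])@np.array([[.9945,.1045],[-.1045,.9945]])
for z0,z1 in((.058,.068),(.026,.033)):
    m=(Q[:,2]>z0)&(Q[:,2]<z1)&(abs(B[:,1])<.07)&(abs(B[:,0])<.13); b=B[m]
    for sgn in(1,-1):
        k=b[b[:,1]*sgn>.03]; 
        if len(k)>20: print(z0,sgn,len(k),np.percentile(k,[2,50,98],axis=0).round(4).tolist(),np.polyfit(k[:,0],k[:,1],1).round(4))
E
```

```text
{'clock': 3.35, 'position': [0.3906, -0.0298, 0.1897], 'ee_rot': [2.3392, 2.0935, 0.0026], 'force': [-0.552, -0.5402, 0.1626], 'width': 0.0043, 'gripper_force': 0.0, 'joints': [-0.8965, 0.0036, 0.8709, 2.1414, -0.0024, 0.9951, -0.1351]}
-6.344593848031657 [-0.10985261  0.06509822]
0.86 [[-0.0489, -0.0402], [0.0115, -0.0014], [0.089, 0.0398]] 0.023962123012303244
0.058 1 1114 [[-0.0313, 0.0335], [0.0517, 0.0507], [0.1142, 0.0533]] [-0.0359  0.0513]
0.058 -1 701 [[0.0164, -0.0521], [0.0711, -0.0476], [0.1106, -0.0323]] [ 0.0597 -0.0511]
0.026 1 693 [[-0.1141, 0.0315], [-0.0546, 0.0515], [0.1082, 0.0532]] [0.0137 0.0498]
0.026 -1 400 [[-0.0589, -0.048], [0.0337, -0.0471], [0.1037, -0.0328]] [ 0.0322 -0.0471]
```

View pics/w1.png

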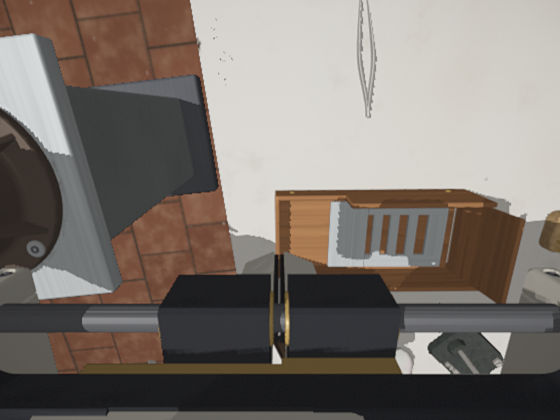

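Call:
play_rows(increments="-2.2 1 0 -0.3 -1; -2.2 1 0 0 -1; -2.1 1 0 0 -1; 0 0 0 0 -1; 0 0 3 0 -1")

```text
clock: 3.87
position: [0.4161, -0.0921, 0.1619]
ee_rot: [2.326, 2.105, 0.009]
force: [1.3, 1.0, 0.0]
width: 0.007
gripper_force: 0.0
```

Call:
play_rows(increments="0 0 3.5 0 -1; 0 0 3.5 0 -1; 0 0 3 0 -1; 0 0 2 0 -1; 0 0 0 0 -1")

```text
clock: 4.28
position: [0.4095, -0.0899, 0.0358]
ee_rot: [-2.324, -2.107, 0.007]
force: [-0.6, 0.4, 0.3]
width: 0.003
gripper_force: 0.0
```

Run:
```python
from h import *
s=st(); print(head(s),rowframe(*BIN,s["position"]))
```

```text
{'clock': 4.2833, 'position': [0.4095, -0.0899, 0.0358], 'ee_rot': [-2.3238, -2.107, 0.0071], 'force': [-0.552, 0.3739, 0.321], 'width': 0.0033, 'gripper_force': 0.0, 'joints': [-0.5025, 0.4071, 0.7711, 2.2653, -0.4791, 0.6392, 0.5252]}
-5.601041976354542 [-0.08472026  0.00727865]
```

Call:
play_rows(increments="-0.8 0 0 0.4 -1; 0 0 1 0 -1; 0 0 1 0 -1; 0 0 0.4 0 -1; 0 0 0 0 -1")

```text
clock: 4.7
position: [0.4121, -0.0995, 0.0157]
ee_rot: [2.336, 2.101, 0.002]
force: [0.4, 0.5, 0.2]
width: 0.006
gripper_force: 0.0
```

Call:
play_rows(increments="0 0.5 0 0 -1; 0 0.4 0 0 -1; 0 0.3 0 0 -1; 0 0 0 0 -1; 0 0 0 0 -1")

```text
clock: 5.12
position: [0.4239, -0.101, 0.0152]
ee_rot: [2.336, 2.1, 0.0]
force: [0.2, -0.9, -0.1]
width: 0.004
gripper_force: 0.0
```

Run:
```python
from h import *
s=st(); print(head(s),rowframe(*BIN,s["position"]))
```

```text
{'clock': 5.1167, 'position': [0.4239, -0.101, 0.0152], 'ee_rot': [2.3356, 2.1005, 0.0004], 'force': [0.2211, -0.8518, -0.0986], 'width': 0.0036, 'gripper_force': 0.0, 'joints': [-0.4273, 0.4631, 0.7156, 2.2497, -0.5443, 0.6016, 0.5906]}
-6.068225661549215 [-0.06923886 -0.00225543]
```

Call:
play_rows(increments="0 0 0.4 0 -1; 0 0.2 0 0 -1; 0 0.2 0 0 -1; 0 0.2 0 0 -1; 0 0 0 0 -1")

```text
clock: 5.53
position: [0.43, -0.1017, 0.0109]
ee_rot: [2.336, 2.1, 0.0]
force: [1.3, 0.1, 0.5]
width: 0.003
gripper_force: 0.0
```

Call:
play_rows(increments="0 0.2 0 0 -1; 0 0.2 0 0 -1; 0 0 0 0 -1")

```text
clock: 5.78
position: [0.4339, -0.1021, 0.011]
ee_rot: [2.336, 2.1, 0.0]
force: [-0.1, 0.1, 0.5]
width: 0.007
gripper_force: 0.0
```

Call:
play_rows(increments="0 0.15 0 0 -1; 0 0.15 0 0 -1; 0 0 0 0 -1")

```text
clock: 6.03
position: [0.4368, -0.1024, 0.011]
ee_rot: [2.336, 2.1, 0.0]
force: [-0.2, -0.6, 0.4]
width: 0.009
gripper_force: 0.0
```

Run:
```python
from h import *
s=st(); print(head(s),rowframe(*BIN,s["position"]))
p=vision.get_image("side"); X=cloud(p)
d=cut_out("grading_plate",p)[0]; P=X[d["mask"]&(p["z_map"]>0)]; B=np.array([rowframe(*BIN,q) for q in P]); print(d["confidence"],np.percentile(B,[1,50,99],axis=0).round(4).tolist())
```

```text
{'clock': 6.0333, 'position': [0.4368, -0.1024, 0.011], 'ee_rot': [2.3358, 2.1005, 0.0003], 'force': [-0.2268, -0.6287, 0.3841], 'width': 0.0087, 'gripper_force': 0.0, 'joints': [-0.4129, 0.4869, 0.7027, 2.2229, -0.5571, 0.6089, 0.596]}
-6.0717379576009325 [-0.05631272 -0.00225978]
0.95 [[-0.0491, -0.0359], [0.0094, 0.0137], [0.0873, 0.0436]]
```

Call:
play_rows(increments="0 0.2 0 0 -1; 0 0.2 0 0 -1; 0 0 0 0 -1")

```text
clock: 6.38
position: [0.441, -0.1028, 0.011]
ee_rot: [2.336, 2.1, 0.0]
force: [0.7, -0.2, 0.1]
width: 0.005
gripper_force: 0.0
```

Call:
play_rows(increments="0 0.2 0 0 -1; 0 0.2 0 0 -1; 0 0 0 0 -1")

```text
clock: 6.63
position: [0.445, -0.1033, 0.011]
ee_rot: [2.336, 2.1, 0.0]
force: [-0.0, -0.8, -1.0]
width: 0.003
gripper_force: 0.0
```

Call:
play_rows(increments="0 0.15 0 0 -1; 0 0.15 0 0 -1; 0 0 0 0 -1")

```text
clock: 6.88
position: [0.4477, -0.1035, 0.011]
ee_rot: [2.336, 2.1, 0.0]
force: [-0.2, 0.2, 0.2]
width: 0.008
gripper_force: 0.0
```

Run:
```python
from h import *
s=st(); print(head(s),rowframe(*BIN,s["position"]))
p=vision.get_image("side"); save(p,"s2"); X=cloud(p)
d=cut_out("grading_plate",p)[0]; P=X[d["mask"]&(p["z_map"]>0)]; B=np.array([rowframe(*BIN,q) for q in P]); print(d["confidence"],np.percentile(B,[1,50,99],axis=0).round(4).tolist())
f=p["frame"][200:300,230:380]; cv2.imwrite("pics/s2c.png",cv2.resize(f,None,fx=5,fy=5,interpolation=cv2.INTER_CUBIC)[:,:,::-1])
```

```text
{'clock': 6.8833, 'position': [0.4477, -0.1035, 0.011], 'ee_rot': [2.3358, 2.1004, 0.0003], 'force': [-0.1784, 0.2278, 0.2007], 'width': 0.008, 'gripper_force': 0.0, 'joints': [-0.4079, 0.5008, 0.7007, 2.1976, -0.559, 0.6233, 0.593]}
-6.075597666788598 [-0.04528484 -0.0022899 ]
0.76 [[-0.0496, -0.0476], [0.0124, 0.0105], [0.0885, 0.0454]]
```

View pics/s2c.png

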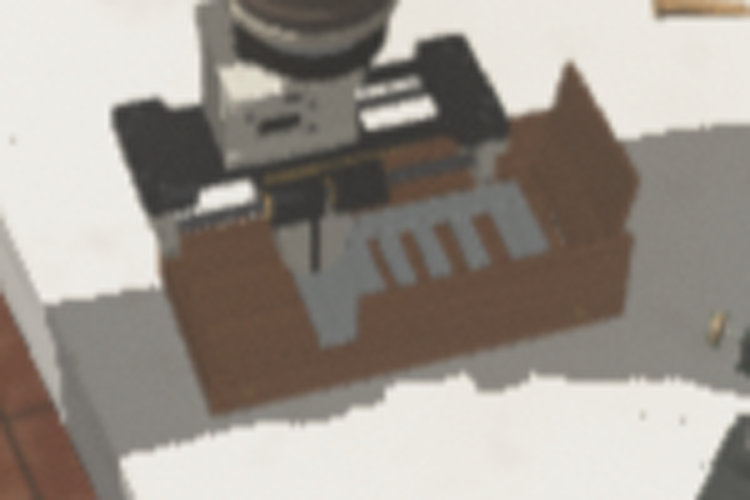

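Call:
play_rows(increments="0 -1.5 0 0 -0.2; 0 -1.5 -2 0 -0.2; 0 -1 -3 0 -0.2; 0 0 -2 0 -0.2; 0 0 0 -4 -0.2")

```text
clock: 7.4
position: [0.4087, -0.0996, 0.0836]
ee_rot: [2.262, 2.177, 0.005]
force: [1.3, 0.3, 0.5]
width: 0.321
gripper_force: 0.0
```

Call:
play_rows(increments="0 0 0 -7 -0.2; 0 0 0 -7 -0.2; 0 0 0 -7 -0.2; 0 0 0 -7 -0.2; 0 0 0 -7 -0.2")

```text
clock: 7.82
position: [0.4074, -0.0992, 0.081]
ee_rot: [-1.493, -2.764, -0.0]
force: [0.3, 0.0, -0.3]
width: 0.397
gripper_force: 0.0
```

Call:
play_rows(increments="0 0 0 -7 -0.2; 0 0 0 -7 -0.2; 0 0 0 -7 -0.2; 0 0 0 -7 -0.2; 0 0 0 -7 -0.2")

```text
clock: 8.23
position: [0.4073, -0.0993, 0.0809]
ee_rot: [-0.593, -3.085, -0.0]
force: [0.2, 0.2, 0.2]
width: 0.399
gripper_force: 0.0
```

Call:
play_rows(increments="0 0 0 -7 -0.2; 0 0 0 -7 -0.2; 0 0 0 -2 -0.2; 0 0 0 0 -0.2; 0 0 0 0 -0.2")

```text
clock: 8.65
position: [0.4074, -0.0993, 0.0809]
ee_rot: [-0.17, -3.137, -0.0]
force: [0.7, 0.6, -0.4]
width: 0.4
gripper_force: 0.0
```

Run:
```python
from h import *
s=st(); print(head(s),rowframe(*BIN,s["position"]))
```

```text
{'clock': 8.65, 'position': [0.4074, -0.0993, 0.0809], 'ee_rot': [-0.1699, -3.137, -0.0003], 'force': [0.708, 0.5536, -0.4028], 'width': 0.4002, 'gripper_force': 0.0, 'joints': [-0.2698, 0.2548, 0.4617, 2.2103, -0.1734, 0.7098, 1.7736]}
83.80143368118641 [-0.08580763 -0.00232802]
```

Call:
play_rows(increments="0 0 2.5 0 -0.2; 0 0 2.5 0 -0.2; 0 0 1.4 0 -0.2; 0 0 0.6 0 -0.2; 0 0 0 0 -0.2")

```text
clock: 9.07
position: [0.4066, -0.0993, 0.01]
ee_rot: [-0.169, -3.135, 0.0]
force: [0.6, 0.2, -0.3]
width: 0.404
gripper_force: 0.0
```

Call:
play_rows(increments="-0.8 0 0 0 -0.2; -0.8 0 0 0 -0.2; -0.4 0 0 0 -0.2; -0.3 0 0 0 -0.2; 0 0 0 0 -0.2")

```text
clock: 9.48
position: [0.432, -0.1018, 0.0115]
ee_rot: [0.166, 3.135, -0.0]
force: [0.6, -0.4, 0.2]
width: 0.398
gripper_force: 0.0
```

Call:
play_rows(increments="-0.2 0 0 0 -0.2; -0.2 0 0 0 -0.2; 0 0 0 0 -0.2")

```text
clock: 9.73
position: [0.4347, -0.1022, 0.011]
ee_rot: [0.167, 3.137, 0.0]
force: [-0.0, -1.3, 1.5]
width: 0.398
gripper_force: 0.0
```

Call:
play_rows(increments="-0.2 0 0 0 -0.2; -0.1 0 0 0 -0.2; 0 0 0 0 -0.2")

```text
clock: 9.98
position: [0.4376, -0.1025, 0.0109]
ee_rot: [0.166, 3.137, -0.0]
force: [-0.6, -0.6, 0.7]
width: 0.4
gripper_force: 0.0
```

Run:
```python
from h import *
s=st(); print(head(s),rowframe(*BIN,s["position"]))
p=vision.get_image("side"); X=cloud(p)
d=cut_out("grading_plate",p)[0]; P=X[d["mask"]&(p["z_map"]>0)]; B=np.array([rowframe(*BIN,q) for q in P]); print(d["confidence"],np.percentile(B,[1,50,99],axis=0).round(4).tolist())
```

```text
{'clock': 9.9833, 'position': [0.4376, -0.1025, 0.0109], 'ee_rot': [0.1665, 3.137, -0.0], 'force': [-0.6204, -0.5565, 0.7153], 'width': 0.3999, 'gripper_force': 0.0, 'joints': [-0.1847, 0.4276, 0.3836, 2.2042, -0.2978, 0.5574, 1.8867]}
83.92400782081899 [-0.05543243 -0.00226424]
0.81 [[-0.0494, -0.0393], [0.048, 0.013], [0.0879, 0.0413]]
```

Call:
play_rows(increments="-0.2 0 0 0 -0.2; -0.1 0 0 0 -0.2; 0 0 0 0 -0.2")

```text
clock: 10.33
position: [0.4408, -0.1028, 0.011]
ee_rot: [0.167, 3.137, -0.0]
force: [0.5, 0.6, -0.3]
width: 0.397
gripper_force: 0.0
```

Call:
play_rows(increments="-0.2 0 0 0 -0.2; 0 0 0 0 -0.2")

```text
clock: 10.5
position: [0.4428, -0.103, 0.011]
ee_rot: [0.166, 3.137, -0.0]
force: [0.6, -0.1, 0.3]
width: 0.4
gripper_force: 0.0
```

Call:
play_rows(increments="-0.2 0 0 0 -0.2; 0 0 0 0 -0.2")

```text
clock: 10.67
position: [0.4448, -0.1032, 0.011]
ee_rot: [0.166, 3.137, -0.0]
force: [0.3, 0.7, 0.4]
width: 0.398
gripper_force: 0.0
```

Run:
```python
from h import *
s=st(); print(head(s),rowframe(*BIN,s["position"]))
p=vision.get_image("side"); X=cloud(p)
d=cut_out("grading_plate",p)[0]; P=X[d["mask"]&(p["z_map"]>0)]; B=np.array([rowframe(*BIN,q) for q in P]); print(d["confidence"],np.percentile(B,[1,50,99],axis=0).round(4).tolist())
```

```text
{'clock': 10.6667, 'position': [0.4448, -0.1032, 0.011], 'ee_rot': [0.1664, 3.1368, -0.0001], 'force': [0.3125, 0.6601, 0.4121], 'width': 0.3985, 'gripper_force': 0.0, 'joints': [-0.1832, 0.4361, 0.3832, 2.1879, -0.299, 0.5657, 1.8864]}
83.92653000842489 [-0.04822023 -0.00227799]
0.4 [[-0.0499, -0.043], [0.0563, 0.0125], [0.0916, 0.0492]]
```

Run:
```python
from h import *
a=[]
p=vision.get_image("side"); a.append(cv2.resize(p["frame"][215:290,250:360],(800,546),interpolation=cv2.INTER_CUBIC))
cv2.imwrite("pics/s3c.png",a[0][:,:,::-1])
```

```text
(no output)
```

View pics/s3c.png

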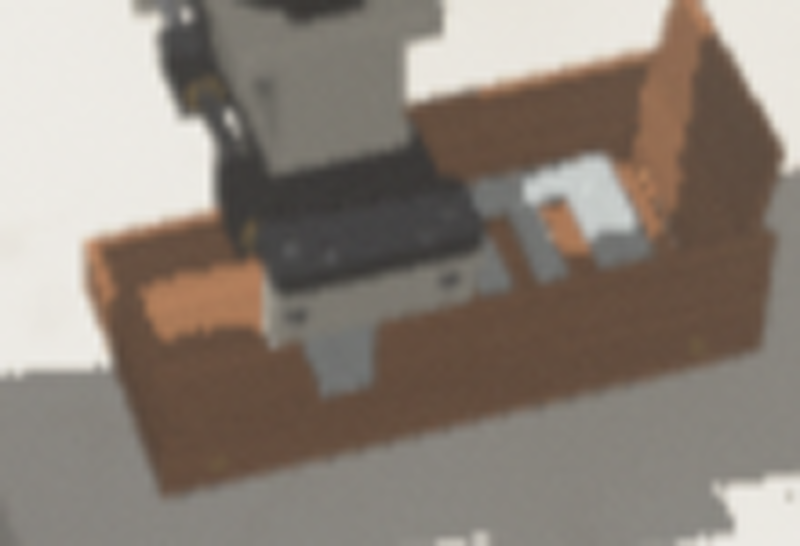

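Call:
play_rows(increments="-0.2 0 0 0 -0.2; 0 0 0 0 -0.2")

```text
clock: 10.98
position: [0.4467, -0.1034, 0.011]
ee_rot: [0.166, 3.137, -0.0]
force: [-0.5, 0.1, 0.7]
width: 0.4
gripper_force: 0.0
```

Call:
play_rows(increments="-0.2 0 0 0 -0.2; 0 0 0 0 -0.2")

```text
clock: 11.15
position: [0.4488, -0.1036, 0.011]
ee_rot: [0.166, 3.137, -0.0]
force: [-0.5, -0.5, -0.2]
width: 0.396
gripper_force: 0.0
```

Run:
```python
from h import *
s=st(); print(head(s),rowframe(*BIN,s["position"]))
for n in("side","top","wrist"):
    p=vision.get_image(n); X=cloud(p)
    for d in cut_out("grading_plate",p)[:1]:
        P=X[d["mask"]&(p["z_map"]>0)]; B=np.array([rowframe(*BIN,q) for q in P]); print(n,d["confidence"],np.percentile(B,[1,50,99],axis=0).round(4).tolist(),np.percentile(P[:,2],[5,50,95]).round(4))
save(p,"w4")
```

```text
{'clock': 11.15, 'position': [0.4488, -0.1036, 0.011], 'ee_rot': [0.1664, 3.1367, -0.0001], 'force': [-0.5184, -0.4928, -0.1804], 'width': 0.3963, 'gripper_force': 0.0, 'joints': [-0.1824, 0.4409, 0.383, 2.1786, -0.2998, 0.5705, 1.8862]}
83.92668277471114 [-0.04417092 -0.00227477]
side 0.55 [[-0.0597, -0.0877], [0.062, 0.0099], [0.0933, 0.0437]] [0.0181 0.0224 0.0264]
wrist 0.57 [[-0.0489, -0.0384], [-0.0235, -0.0033], [0.0407, 0.0418]] [0.0216 0.0238 0.0248]
```

View pics/w4.png

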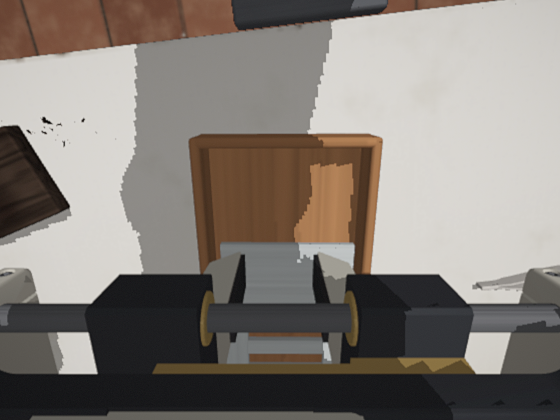

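Run:
```python
from h import *
p=vision.get_image("wrist"); X=cloud(p)
for c in (280,237):
  for r in list(range(236,262,3))+[290]:
    q=X[r,c]; print(c,r,rowframe(*BIN,q).round(4),q[2].round(4),end=' | ')
  print()
p=vision.get_image("top"); X=cloud(p)
p2=vision.get_image("side"); X2=cloud(p2)
for n,XX in(("top",X.reshape(-1,3)),("side",X2.reshape(-1,3))):
    B=(XX[:,:2]-BIN[0])@np.array([[.9945,.1045],[-.1045,.9945]])
    m=(abs(B[:,1])<.047)&(XX[:,2]>.02)&(XX[:,2]<.03)&(B[:,0]<.11)&(B[:,0]>.02); print(n,m.sum(),np.percentile(B[m,0],[90,95,98,99.5]).round(4))
d=dict(np.load("top0.npz")); X=cloud(d).reshape(-1,3);B=(X[:,:2]-BIN[0])@np.array([[.9945,.1045],[-.1045,.9945]])
m=(abs(B[:,1])<.047)&(X[:,2]>.02)&(X[:,2]<.03)&(B[:,0]<.11)&(B[:,0]>.02); print("top0",m.sum(),np.percentile(B[m,0],[90,95,98,99.5]).round(4))
```

```text
280 236 [-0.0478 -0.0027] 0.0069 | 280 239 [-0.1287 -0.0033] 0.2075 | 280 242 [-0.0435 -0.0027] 0.0072 | 280 245 [-0.0483 -0.0027] 0.0231 | 280 248 [-0.0467 -0.0027] 0.0242 | 280 251 [-0.0442 -0.0027] 0.0232 | 280 254 [-0.043  -0.0027] 0.0249 | 280 257 [-0.0402 -0.0027] 0.0234 | 280 260 [-0.0382 -0.0027] 0.0236 | 280 290 [-0.0166 -0.0027] 0.0234 | 
237 236 [-0.0478 -0.0315] 0.0069 | 237 239 [-0.0452 -0.0318] 0.0058 | 237 242 [-0.0434 -0.0317] 0.0069 | 237 245 [-0.0488 -0.0293] 0.0242 | 237 248 [-0.0466 -0.0294] 0.0239 | 237 251 [-0.0446 -0.0295] 0.0239 | 237 254 [-0.0553 -0.0257] 0.0511 | 237 257 [-0.0557 -0.0252] 0.0555 | 237 260 [-0.0561 -0.0246] 0.0599 | 237 290 [-0.0522 -0.022 ] 0.0819 | 
top 303 [0.1002 0.1015 0.1022 0.103 ]
side 255 [0.1007 0.1022 0.1029 0.1037]
top0 739 [0.0939 0.1012 0.102  0.1027]
```

Call:
play_rows(increments="2 0 0 0 -0.2; 2 0 0 0 -0.2; 0 0 -4 0 -0.2; 0 0 -4 0 -0.2; 0 0 -4 0 -0.2")

```text
clock: 12.02
position: [0.407, -0.0998, 0.132]
ee_rot: [-0.168, -3.135, 0.001]
force: [1.6, 1.1, -0.4]
width: 0.403
gripper_force: 0.0
```

Call:
play_rows(increments="0 0 0 0 -0.2; 0 0 0 0 -0.2")

```text
clock: 12.18
position: [0.4103, -0.0993, 0.1329]
ee_rot: [0.166, 3.132, 0.002]
force: [0.7, 0.9, -0.5]
width: 0.399
gripper_force: 0.0
```

Run:
```python
from h import *
s=st(); t=s["position"]
M=R.from_rotvec(s["ee_rot"]).as_matrix()
p=vision.get_image("side"); X=cloud(p).reshape(-1,3)
L=(X-t)@M
m=(abs(L)<[.06,.12,.1]).all(1)&(p["z_map"].reshape(-1)>0)&(L[:,2]<.06)
for lo in np.arange(-.08,.02,.005):
    k=L[m&(L[:,2]>=lo)&(L[:,2]<lo+.005)]
    if len(k): print(round(lo,3),len(k),"x",np.percentile(k[:,0],[2,98]).round(4),"y",np.percentile(k[:,1],[2,98]).round(4))
f=p["frame"]; T=np.linalg.inv(p["cam_to_world"]); c=T[:3,:3]@t+T[:3,3]; u=p["mtx"]@[c[0],-c[1],-c[2]]; u=u[:2]/u[2]; print(u)
c0,r0=int(u[0])-50,int(u[1])-50; f=f.copy(); 
g=cv2.resize(f[r0:r0+75,c0:c0+100],(800,600),interpolation=cv2.INTER_CUBIC); cv2.circle(g,(int((u[0]-c0+.5)*8),int((u[1]-r0+.5)*8)),4,(255,0,0),-1)
cv2.imwrite("pics/s5.png",g[:,:,::-1])
```

```text
{'clock': 12.1833, 'position': [0.4103, -0.0993, 0.1329], 'ee_rot': [0.1656, 3.132, 0.0016], 'force': [0.6715, 0.8883, -0.499], 'width': 0.3993, 'gripper_force': 0.0, 'joints': [-0.3297, 0.167, 0.5109, 2.1483, -0.1111, 0.8453, 1.7139]}
[277.48474651 232.5075602 ]
```

View pics/s5.png

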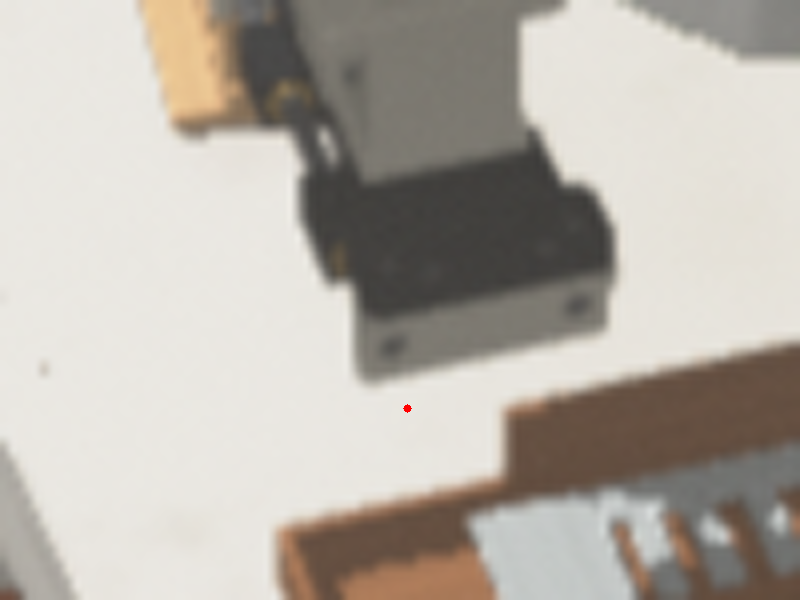

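Run:
```python
from h import *
s=arm.observe(); t=s["position"]; M=R.from_rotvec(s["ee_rot"]).as_matrix()
for n in("side","wrist"):
    p=vision.get_image(n); X=cloud(p); Z=p["z_map"]; L=(X-t)@M
    if n=="side":
        for r,c in((223,287),(218,287),(222,275),(213,290),(200,290)): print(r,c,Z[r,c],X[r,c].round(3),L[r,c].round(3))
    else:
        for r,c in((300,150),(300,215),(300,232),(270,235),(260,238),(256,238),(256,318),(270,318),(300,330)): print(r,c,Z[r,c].round(3),X[r,c].round(3),L[r,c].round(4))
        m=(Z>0)&(abs(L)<[.1,.12,.1]).all(-1)
        for lo in np.arange(-.1,.03,.01):
            k=L[m&(L[...,2]>=lo)&(L[...,2]<lo+.01)]
            if len(k): print(round(lo,3),len(k),"x",np.percentile(k[:,0],[2,98]).round(3),"y",np.percentile(k[:,1],[2,98]).round(3))
```

```text
223 287 1.1287761 [ 0.398 -0.188  0.251] [ 0.001 -0.089 -0.12 ]
218 287 1.1129402 [ 0.397 -0.191  0.27 ] [ 0.002 -0.093 -0.139]
222 275 1.1045284 [ 0.368 -0.192  0.27 ] [ 0.031 -0.097 -0.139]
213 290 1.1159006 [ 0.407 -0.185  0.276] [-0.007 -0.085 -0.145]
200 290 1.1355456 [ 0.421 -0.153  0.284] [-0.017 -0.053 -0.153]
300 150 0.084 [ 0.368 -0.13   0.254] [ 0.037  -0.0349 -0.1225]
300 215 0.13 [ 0.395 -0.125  0.214] [ 0.0111 -0.027  -0.0825]
300 232 0.132 [ 0.397 -0.118  0.212] [ 0.01   -0.0204 -0.0809]
270 235 0.153 [ 0.395 -0.12   0.19 ] [ 0.0121 -0.022  -0.0587]
260 238 0.164 [ 0.395 -0.12   0.178] [ 0.0116 -0.022  -0.047 ]
256 238 0.168 [ 0.395 -0.12   0.174] [ 0.0117 -0.0225 -0.0426]
256 318 0.169 [ 0.4   -0.079  0.173] [ 0.0115  0.0194 -0.042 ]
270 318 0.156 [ 0.4   -0.08   0.187] [ 0.0104  0.0178 -0.0554]
300 330 0.13 [ 0.4   -0.079  0.214] [ 0.0114  0.0195 -0.083 ]
-0.1 317 x [-0.01   0.007] y [-0.022  0.02 ]
-0.09 546 x [-0.01   0.012] y [-0.027  0.024]
-0.08 678 x [0.004 0.012] y [-0.029  0.027]
-0.07 775 x [-0.001  0.012] y [-0.034  0.031]
-0.06 855 x [-0.006  0.012] y [-0.035  0.033]
-0.05 517 x [-0.007  0.012] y [-0.033  0.029]
-0.04 76 x [-0.007  0.012] y [-0.024  0.022]
```

Call:
play_rows(increments="0 0 3 0 -0.2; 0 0 4 0 -0.2; 0 0 4 0 -0.2; 0 0 2.5 0 -0.2; 0 0 0 0 -0.2")

```text
clock: 12.75
position: [0.4037, -0.0992, -0.0089]
ee_rot: [-0.167, -3.127, 0.001]
force: [-1.6, 0.1, -0.1]
width: 0.4
gripper_force: 0.0
```

Call:
play_rows(increments="0 0 1 0 -0.2; 0 0 0.8 0 -0.2; 0 0 0.4 0 -0.2; 0 0 0.3 0 -0.2; 0 0 0 0 -0.2")

```text
clock: 13.17
position: [0.4086, -0.0994, -0.029]
ee_rot: [0.167, 3.137, 0.0]
force: [-0.3, 0.5, 0.5]
width: 0.399
gripper_force: 0.0
```

Run:
```python
from h import *
s=st(); print(head(s),rowframe(*BIN,s["position"]))
t=s["position"]; M=R.from_rotvec(s["ee_rot"]).as_matrix()
p=vision.get_image("wrist"); X=cloud(p); Z=p["z_map"]; L=(X-t)@M
m=(Z>0)&(abs(L)<[.013,.036,.1]).all(-1)
for lo in np.arange(-.06,.01,.005):
    k=L[m&(L[...,2]>=lo)&(L[...,2]<lo+.005)]
    if len(k): print(round(lo,3),len(k),"x",np.percentile(k[:,0],[2,98]).round(3),"y",np.percentile(k[:,1],[2,98]).round(3))
```

```text
{'clock': 13.1667, 'position': [0.4086, -0.0994, -0.029], 'ee_rot': [0.1667, 3.1371, 0.0002], 'force': [-0.3303, 0.5002, 0.4582], 'width': 0.3988, 'gripper_force': 0.0, 'joints': [-0.1472, 0.4777, 0.3369, 2.2947, -0.3826, 0.4196, 1.9712]}
83.91763699907891 [-0.08462812 -0.00221492]
-0.06 441 x [-0.007  0.011] y [-0.035  0.033]
-0.055 378 x [-0.008  0.011] y [-0.035  0.032]
-0.05 303 x [-0.008  0.011] y [-0.032  0.029]
-0.045 198 x [-0.009  0.011] y [-0.028  0.025]
-0.04 3211 x [-0.012  0.013] y [-0.033  0.033]
-0.035 243 x [-0.013  0.013] y [-0.031  0.035]
```

Call:
play_rows(increments="-0.8 0 0 0 -0.2; -0.7 0 0 0 -0.2; -0.5 0 0 0 -0.2; 0 0 0 0 -0.2")

```text
clock: 13.55
position: [0.4308, -0.1017, -0.0287]
ee_rot: [0.166, 3.135, -0.001]
force: [0.1, 0.5, 0.9]
width: 0.401
gripper_force: 0.0
```

Call:
play_rows(increments="-0.3 0 0 0 -0.2; -0.2 0 0 0 -0.2; 0 0 0 0 -0.2")

```text
clock: 13.8
position: [0.4337, -0.102, -0.0291]
ee_rot: [0.167, 3.137, -0.0]
force: [0.6, 0.9, 0.3]
width: 0.397
gripper_force: 0.0
```

Call:
play_rows(increments="-0.2 0 0 0 -0.2; -0.2 0 0 0 -0.2; 0 0 0 0 -0.2")

```text
clock: 14.05
position: [0.4376, -0.1024, -0.0291]
ee_rot: [-0.167, -3.137, -0.0]
force: [-0.5, 0.7, -0.4]
width: 0.396
gripper_force: 0.2
```

Call:
play_rows(increments="-0.2 0 0 0 -0.2; -0.1 0 0 0 -0.2; 0 0 0 0 -0.2")

```text
clock: 14.3
position: [0.4408, -0.1028, -0.0291]
ee_rot: [0.167, 3.137, -0.0]
force: [-0.6, -1.0, 0.2]
width: 0.398
gripper_force: 0.0
```

```bash
cat > look.py <<'E'
from h import *
s=st(); print(head(s),rowframe(*BIN,s["position"]))
p=vision.get_image("wrist"); X=cloud(p)
for c in (262,280,298):
    rr=[r for r in range(180,300) if .0175<X[r,c,2]<.2 and p["z_map"][r,c]>.16][:3]
    print(c,[(r,rowframe(*BIN,X[r,c]).round(4).tolist(),X[r,c,2].round(4)) for r in rr])
E
python3 look.py
```

```text
{'clock': 14.3, 'position': [0.4408, -0.1028, -0.0291], 'ee_rot': [0.1666, 3.1367, -0.0001], 'force': [-0.5957, -0.9803, 0.1849], 'width': 0.3982, 'gripper_force': 0.0312, 'joints': [-0.1506, 0.5101, 0.346, 2.221, -0.3787, 0.4644, 1.9605]}
83.91850872220621 [-0.05225158 -0.00229879]
262 [(298, [-0.0413, -0.0123], np.float64(0.0196)), (299, [-0.0416, -0.0122], np.float64(0.021))]
280 [(298, [-0.0414, -0.0028], np.float64(0.0196)), (299, [-0.0411, -0.0028], np.float64(0.0202))]
298 [(298, [-0.0415, 0.0067], np.float64(0.0198)), (299, [-0.0415, 0.0066], np.float64(0.0208))]
```

Call:
play_rows(increments="-0.1 0 0 0 -0.2; 0 0 0 0 -0.2")

```text
clock: 14.52
position: [0.4414, -0.1028, -0.0291]
ee_rot: [-0.167, -3.137, -0.0]
force: [-1.2, 1.0, -0.1]
width: 0.4
gripper_force: 0.4
```

Call:
play_rows(increments="-0.1 0 0 0 -0.2; 0 0 0 0 -0.2")

```text
clock: 14.68
position: [0.4425, -0.103, -0.0291]
ee_rot: [0.167, 3.137, 0.0]
force: [-1.2, -0.3, 0.1]
width: 0.399
gripper_force: 0.4
```

Call:
play_rows(increments="-0.1 0 0 0 -0.2; 0 0 0 0 -0.2")

```text
clock: 14.85
position: [0.4436, -0.1031, -0.0291]
ee_rot: [0.167, 3.137, 0.0]
force: [0.3, 0.5, 0.5]
width: 0.398
gripper_force: 0.4
```

Call:
play_rows(increments="-0.1 0 0 0 -0.2; 0 0 0 0 -0.2")

```text
clock: 15.02
position: [0.4438, -0.1031, -0.0292]
ee_rot: [-0.167, -3.136, -0.0]
force: [-2.3, 0.6, 1.2]
width: 0.4
gripper_force: 1.5
```

Call:
play_rows(increments="-0.2 0 0 0 -0.2; 0 0 0 0 -0.2")

```text
clock: 15.18
position: [0.4438, -0.103, -0.0295]
ee_rot: [-0.167, -3.133, -0.001]
force: [-8.9, 1.0, 6.5]
width: 0.4
gripper_force: 4.0
```

Call:
play_rows(increments="-0.1 0 0 0 -0.2; 0 0 0 0 -0.2")

```text
clock: 15.35
position: [0.4437, -0.103, -0.0296]
ee_rot: [-0.167, -3.131, -0.002]
force: [-10.3, 0.4, 8.0]
width: 0.403
gripper_force: 5.3
```

Call:
play_rows(increments="0 0 -0.3 0 -0.2; 0 0 -0.3 0 -0.2; 0 0 -0.3 0 -0.2; 0 0 0 0 -0.2")

```text
clock: 15.68
position: [0.4442, -0.1032, -0.0205]
ee_rot: [-0.167, -3.132, -0.001]
force: [-8.6, -0.3, 0.2]
width: 0.403
gripper_force: 4.0
```

Call:
play_rows(increments="0 0 -0.3 0 -0.2; -0.05 0 -0.3 0 -0.2; 0 0 0 0 -0.2")

```text
clock: 15.93
position: [0.4448, -0.1033, -0.0145]
ee_rot: [-0.167, -3.132, -0.001]
force: [-7.5, 0.8, 0.3]
width: 0.402
gripper_force: 4.0
```

```bash
python3 look.py
```

```text
{'clock': 15.9333, 'position': [0.4448, -0.1033, -0.0145], 'ee_rot': [-0.1669, -3.1322, -0.0011], 'force': [-7.5447, 0.7948, 0.3002], 'width': 0.4016, 'gripper_force': 4.0402, 'joints': [-0.1711, 0.4893, 0.3732, 2.1995, -0.3563, 0.5141, 1.9402]}
83.89981414221361 [-0.04824514 -0.00235205]
262 [(298, [-0.0373, -0.0124], np.float64(0.0344)), (299, [-0.0372, -0.0124], np.float64(0.0351))]
280 [(298, [-0.0374, -0.0029], np.float64(0.0345)), (299, [-0.0373, -0.0029], np.float64(0.0353))]
298 [(298, [-0.0372, 0.0066], np.float64(0.0343)), (299, [-0.0372, 0.0065], np.float64(0.0352))]
```

Call:
play_rows(increments="-0.05 0 -0.4 0 -0.2; -0.05 0 -0.4 0 -0.2; -0.05 0 -0.4 0 -0.2; -0.05 0 -0.25 0 -0.2; 0 0 0 0 -0.2")

```text
clock: 16.4
position: [0.447, -0.1036, 0.0001]
ee_rot: [-0.167, -3.133, -0.001]
force: [-7.0, -0.6, 0.1]
width: 0.397
gripper_force: 3.9
```

Call:
play_rows(increments="-0.1 0 -0.5 0 -0.2; -0.1 0 -0.5 0 -0.2; -0.13 0 -0.5 0 -0.2; -0.13 0 -0.4 0 -0.2; 0 0 0 0 -0.2")

```text
clock: 16.82
position: [0.4521, -0.1041, 0.0194]
ee_rot: [-0.167, -3.133, -0.001]
force: [-9.3, 0.6, 2.3]
width: 0.402
gripper_force: 3.7
```

```bash
python3 look.py
```

```text
{'clock': 16.8167, 'position': [0.4521, -0.1041, 0.0194], 'ee_rot': [-0.1668, -3.1334, -0.001], 'force': [-9.2923, 0.5563, 2.3088], 'width': 0.402, 'gripper_force': 3.6864, 'joints': [-0.2112, 0.4354, 0.422, 2.1628, -0.3094, 0.6039, 1.8978]}
83.90627649826784 [-0.04086587 -0.00236505]
262 [(265, [-0.0236, -0.015], np.float64(0.0178)), (266, [-0.023, -0.015], np.float64(0.0181)), (267, [-0.0228, -0.015], np.float64(0.0193))]
280 [(266, [-0.023, -0.0028], np.float64(0.0181)), (267, [-0.0221, -0.0028], np.float64(0.0179)), (268, [-0.0214, -0.0028], np.float64(0.0179))]
298 [(266, [-0.0229, 0.0095], np.float64(0.018)), (267, [-0.022, 0.0096], np.float64(0.0178)), (268, [-0.022, 0.0095], np.float64(0.0193))]
```

Call:
play_rows(increments="-0.22 0 -0.55 0 -0.2; -0.24 0 -0.55 0 -0.2; -0.25 0 -0.55 0 -0.2; -0.27 0 -0.53 0 -0.2; 0 0 0 0 -0.2")

```text
clock: 17.28
position: [0.462, -0.1051, 0.0414]
ee_rot: [-0.167, -3.133, -0.001]
force: [-8.8, 0.8, 3.5]
width: 0.399
gripper_force: 4.4
```

Call:
play_rows(increments="-0.3 0 -0.5 0 -0.2; -0.33 0 -0.5 0 -0.2; -0.34 0 -0.48 0 -0.2; -0.36 0 -0.48 0 -0.2; 0 0 0 0 -0.2")

```text
clock: 17.7
position: [0.4768, -0.1067, 0.0614]
ee_rot: [-0.167, -3.136, -0.001]
force: [-6.6, 0.5, 5.1]
width: 0.4
gripper_force: 3.4
```

```bash
cat > look2.py <<'E'
from h import *
s=st(); print(head(s),rowframe(*BIN,s["position"]))
for n in ("side","top"):
    p=vision.get_image(n); X=cloud(p)
    for d in cut_out("grading_plate",p)[:1]:
        P=X[d["mask"]&(p["z_map"]>0)]; B=(P[:,:2]-BIN[0])@np.array([[.9945,.1045],[-.1045,.9945]])
        P=np.c_[B,P[:,2]]; c=np.median(P,0); k=P[np.linalg.norm(P-c,axis=1)<.1]
        print(n,round(d["confidence"],2),len(P),np.percentile(k,[2,50,98],axis=0).round(3).tolist(),"normal",np.linalg.svd(k-k.mean(0),full_matrices=False)[2][2].round(2))
E
python3 look2.py
```

```text
{'clock': 17.7, 'position': [0.4768, -0.1067, 0.0614], 'ee_rot': [-0.1667, -3.136, -0.0007], 'force': [-6.5514, 0.4811, 5.0911], 'width': 0.3995, 'gripper_force': 3.4022, 'joints': [-0.2438, 0.3961, 0.4634, 2.0749, -0.2629, 0.7272, 1.8513]}
83.91465476178837 [-0.01599857 -0.00234287]
side 0.77 233 [[0.019, -0.04, 0.017], [0.067, -0.011, 0.051], [0.098, 0.036, 0.093]] normal [-0.67 -0.04 -0.74]
top 0.6 244 [[0.012, 0.011, 0.015], [0.072, 0.03, 0.043], [0.1, 0.043, 0.099]] normal [ 0.7  -0.    0.71]
```

Call:
play_rows(increments="-0.4 0 -0.43 0 -0.2; -0.42 0 -0.42 0 -0.2; -0.42 0 -0.4 0 -0.2; -0.43 0 -0.38 0 -0.2; 0 0 0 0 -0.2")

```text
clock: 18.32
position: [0.4959, -0.1087, 0.078]
ee_rot: [0.166, 3.135, -0.0]
force: [-1.5, 0.1, 2.1]
width: 0.398
gripper_force: 0.9
```

Call:
play_rows(increments="-0.45 0 -0.35 0 -0.2; -0.47 0 -0.32 0 -0.2; -0.48 0 -0.28 0 -0.2; 0 0 0 0 -0.2")

```text
clock: 18.65
position: [0.5097, -0.1101, 0.0873]
ee_rot: [0.166, 3.135, -0.0]
force: [0.1, -0.3, 0.7]
width: 0.402
gripper_force: 0.5
```

```bash
python3 look2.py
```

```text
{'clock': 18.65, 'position': [0.5097, -0.1101, 0.0873], 'ee_rot': [0.1661, 3.1352, -0.0005], 'force': [0.0931, -0.2927, 0.6558], 'width': 0.4015, 'gripper_force': 0.4626, 'joints': [-0.2486, 0.4031, 0.477, 1.9773, -0.2499, 0.8158, 1.8329]}
83.93619764616012 [ 0.01702977 -0.00236784]
side 0.65 102 [[0.039, -0.043, 0.032], [0.069, -0.021, 0.074], [0.094, 0.029, 0.126]] normal [ 0.86 -0.    0.5 ]
```

Call:
play_rows(increments="-0.5 0 -0.25 0 -0.2; -0.5 0 -0.22 0 -0.2; -0.5 0 -0.2 0 -0.2; -0.5 0 -0.16 0 -0.2; 0 0 0 0 -0.2")

```text
clock: 19.27
position: [0.5295, -0.1123, 0.0954]
ee_rot: [0.166, 3.135, -0.001]
force: [0.2, -0.2, -0.3]
width: 0.405
gripper_force: 0.2
```

Call:
play_rows(increments="-0.5 0 -0.14 0 -0.2; -0.5 0 -0.12 0 -0.2; -0.5 0 -0.1 0 -0.2; -0.5 0 -0.1 0 -0.2; 0 0 0 0 -0.2")

```text
clock: 19.68
position: [0.5491, -0.1143, 0.0998]
ee_rot: [0.166, 3.136, -0.0]
force: [0.2, 0.2, 0.2]
width: 0.401
gripper_force: 0.2
```

```bash
python3 look2.py
```

```text
{'clock': 19.6833, 'position': [0.5491, -0.1143, 0.0998], 'ee_rot': [0.1661, 3.136, -0.0005], 'force': [0.2487, 0.2122, 0.2248], 'width': 0.4015, 'gripper_force': 0.1553, 'joints': [-0.2357, 0.4464, 0.4771, 1.8697, -0.2589, 0.8852, 1.8315]}
83.93732960183209 [ 0.05664581 -0.00241018]
side 0.74 871 [[-0.115, -0.243, 0.001], [-0.078, -0.199, 0.012], [-0.039, -0.152, 0.016]] normal [ 0.02  0.02 -1.  ]
top 0.62 532 [[-0.11, -0.242, -0.001], [-0.079, -0.214, 0.012], [-0.039, -0.183, 0.016]] normal [-0.01 -0.02  1.  ]
```

Run:
```python
from h import *
p=vision.get_image("side"); g=cv2.resize(p["frame"][190:290,250:380],(780,600),interpolation=cv2.INTER_CUBIC)
cv2.imwrite("pics/s6.png",g[:,:,::-1])
```

```text
(no output)
```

View pics/s6.png

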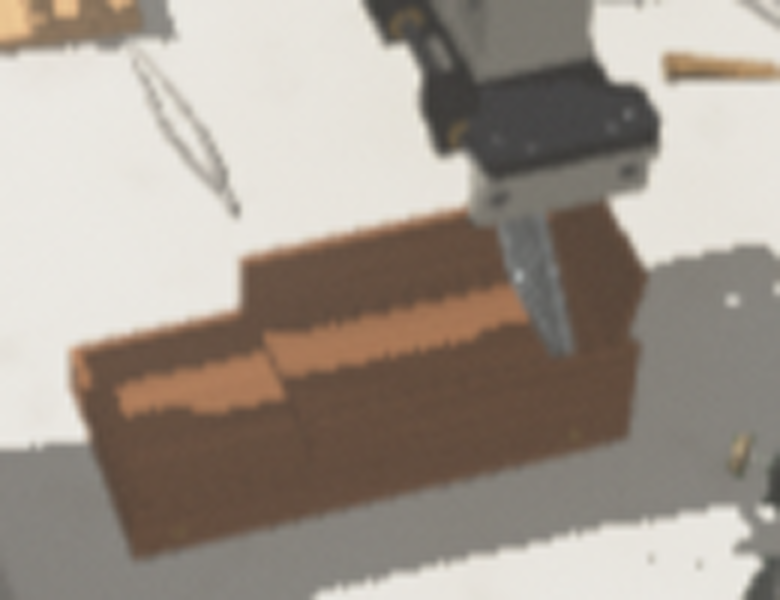

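Call:
play_rows(increments="-0.5 0 0 0 -0.2; -0.5 0 0 0 -0.2; -0.5 0 0 0 -0.2; -0.4 0 0 0 -0.2; 0 0 0 0 -0.2")

```text
clock: 20.35
position: [0.5677, -0.1163, 0.0995]
ee_rot: [0.166, 3.136, -0.0]
force: [0.4, -0.9, -0.5]
width: 0.4
gripper_force: 0.0
```

Call:
play_rows(increments="-0.4 0 0 0 -0.2; -0.4 0 0 0 -0.2; -0.4 0 0 0 -0.2; -0.4 0 0 0 -0.2; 0 0 0 0 -0.2")

```text
clock: 20.77
position: [0.5834, -0.118, 0.0995]
ee_rot: [0.166, 3.137, -0.0]
force: [0.3, -0.3, 0.8]
width: 0.397
gripper_force: 0.0
```

Call:
play_rows(increments="-0.4 0 0 0 -0.2; -0.4 0 0 0 -0.2; 0 0 0 0 -0.2")

```text
clock: 21.02
position: [0.5913, -0.1188, 0.0996]
ee_rot: [0.166, 3.137, -0.0]
force: [0.3, 0.1, -0.4]
width: 0.402
gripper_force: 0.0
```

Call:
play_rows(increments="-0.3 0 0 0 -0.2; -0.3 0 0 0 -0.2; 0 0 0 0 -0.2")

```text
clock: 21.27
position: [0.597, -0.1194, 0.0996]
ee_rot: [0.166, 3.137, -0.0]
force: [-0.7, -0.3, 0.5]
width: 0.401
gripper_force: 0.0
```

Run:
```python
from h import *
s=st(); print(rowframe(*BIN,s["position"]))
p=vision.get_image("side"); g=cv2.resize(p["frame"][190:290,250:380],(780,600),interpolation=cv2.INTER_CUBIC)
cv2.imwrite("pics/s7.png",g[:,:,::-1])
X=cloud(p).reshape(-1,3); B=np.c_[(X[:,:2]-BIN[0])@np.array([[.9945,.1045],[-.1045,.9945]]),X[:,2]]
m=(abs(B[:,1])<.045)&(B[:,0]>.07)&(B[:,0]<.14)&(B[:,2]>.105)&(B[:,2]<.17); print(m.sum())
for z in np.arange(.105,.17,.01):
    k=B[m&(abs(B[:,2]-z-.005)<.005)]; 
    if len(k): print(z.round(3),len(k),np.percentile(k[:,:2],[5,50,95],axis=0).round(3).tolist())
```

```text
{'clock': 21.2667, 'position': [0.597, -0.1194, 0.0996], 'ee_rot': [0.1663, 3.1368, -0.0001], 'force': [-0.6861, -0.338, 0.5197], 'width': 0.4007, 'gripper_force': 0.0, 'joints': [-0.211, 0.5196, 0.4688, 1.7484, -0.2815, 0.9401, 1.8369]}
[ 0.10481667 -0.0024517 ]
129
0.105 44 [[0.109, -0.04], [0.112, -0.015], [0.115, 0.036]]
0.115 30 [[0.111, -0.039], [0.114, -0.026], [0.116, 0.029]]
0.125 18 [[0.111, -0.039], [0.115, -0.031], [0.119, -0.015]]
0.135 19 [[0.092, -0.04], [0.099, -0.026], [0.12, 0.023]]
0.145 12 [[0.092, -0.04], [0.093, -0.004], [0.12, 0.026]]
0.155 4 [[0.092, -0.031], [0.093, -0.028], [0.093, -0.027]]
0.165 2 [[0.092, -0.026], [0.093, -0.026], [0.093, -0.026]]
```

View pics/s7.png

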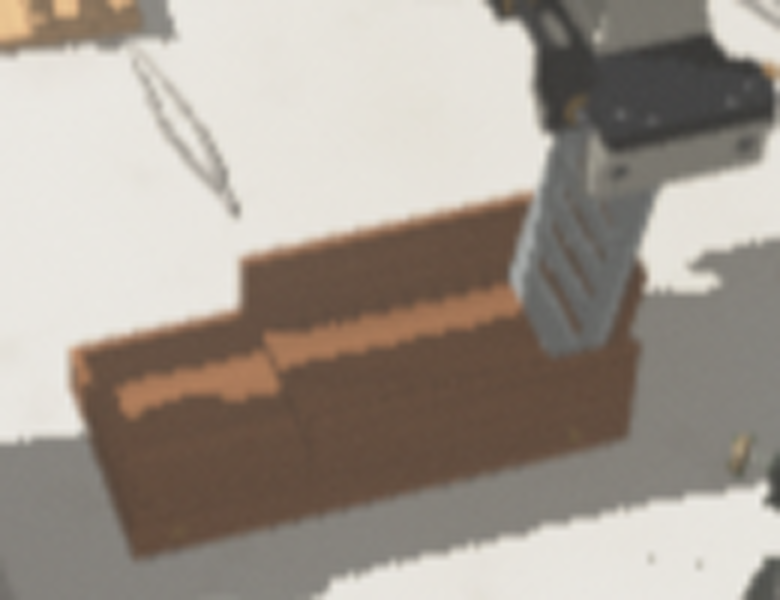

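Call:
play_rows(increments="1 0 0 0 -0.2; 2 0 0 0 -0.2; 1 0 -1 0 -0.2; 0 0 -3 0 -0.2; 0 0 -3 0 0")

```text
clock: 21.73
position: [0.5546, -0.1149, 0.1694]
ee_rot: [-0.167, -3.134, -0.0]
force: [0.9, -0.5, 0.4]
width: 0.438
gripper_force: 0.0
```

Call:
play_rows(increments="0 0 -3 0 1; 0 0 0 7 1; 0 0 0 7 1; 0 0 0 7 1; 0 0 0 7 1")

```text
clock: 22.15
position: [0.5565, -0.1151, 0.1998]
ee_rot: [0.93, 3.001, 0.001]
force: [-0.5, -1.0, -0.1]
width: 0.787
gripper_force: 0.0
```

Call:
play_rows(increments="0 0 0 7 1; 0 0 0 7 1; 0 0 0 7 1; 0 0 0 7 1; 0 0 0 7 1")

```text
clock: 22.57
position: [0.5564, -0.1151, 0.1996]
ee_rot: [-1.789, -2.582, -0.0]
force: [-0.3, -0.6, -0.1]
width: 0.998
gripper_force: 0.0
```

Call:
play_rows(increments="0 0 0 7 1; 0 0 0 7 1; 0 0 0 6 1; 0 0 0 0 1; 0 0 0 0 1")

```text
clock: 22.98
position: [0.5565, -0.115, 0.1994]
ee_rot: [-2.2, -2.243, 0.001]
force: [-0.3, -0.6, 0.3]
width: 0.996
gripper_force: 0.0
```

```bash
cat > look3.py <<'E'
from h import *
s=st(); print(head(s),rowframe(*BIN,s["position"]))
for n in("wrist","side","top"):
    p=vision.get_image(n)
    X=cloud(p).reshape(-1,3); B=np.c_[(X[:,:2]-BIN[0])@np.array([[.9945,.1045],[-.1045,.9945]]),X[:,2]]
    m=(abs(B[:,1])<.06)&(B[:,0]>.07)&(B[:,0]<.15)&(B[:,2]>.108)&(B[:,2]<.17)
    for z in np.arange(.108,.17,.01):
        k=B[m&(abs(B[:,2]-z-.005)<.005)]
        if len(k): print(n,z.round(3),len(k),np.percentile(k[:,:2],[3,50,97],axis=0).round(3).tolist())
E
python3 look3.py
```

```text
{'clock': 22.9833, 'position': [0.5565, -0.115, 0.1994], 'ee_rot': [-2.1996, -2.2429, 0.0006], 'force': [-0.2638, -0.5569, 0.3272], 'width': 0.9963, 'gripper_force': 0.0, 'joints': [-0.5081, 0.4209, 0.8784, 1.748, -0.3531, 1.1401, 0.4973]}
1.115383015319244 [ 0.06406487 -0.00233437]
wrist 0.108 241 [[0.112, -0.038], [0.113, 0.006], [0.114, 0.043]]
wrist 0.118 422 [[0.114, -0.038], [0.115, 0.005], [0.116, 0.042]]
wrist 0.128 461 [[0.115, -0.037], [0.117, 0.006], [0.118, 0.042]]
wrist 0.138 510 [[0.117, -0.037], [0.118, 0.004], [0.119, 0.042]]
wrist 0.148 1033 [[0.119, -0.037], [0.121, 0.005], [0.125, 0.042]]
wrist 0.158 40 [[0.121, -0.037], [0.122, -0.001], [0.125, 0.042]]
side 0.108 49 [[0.109, -0.039], [0.113, -0.004], [0.115, 0.04]]
side 0.118 57 [[0.112, -0.039], [0.114, -0.003], [0.118, 0.041]]
side 0.128 64 [[0.114, -0.039], [0.116, -0.007], [0.119, 0.039]]
side 0.138 59 [[0.115, -0.04], [0.118, 0.001], [0.122, 0.04]]
side 0.148 79 [[0.117, -0.039], [0.12, -0.001], [0.125, 0.04]]
side 0.158 5 [[0.12, -0.031], [0.121, 0.013], [0.122, 0.026]]
```

Call:
play_rows(increments="0 0 0 7.1 1; 0 0 0 0 1; 0.3 1.3 0 0 1; 0 1.3 0 0 1; 0 1.2 0 0 1")

```text
clock: 23.55
position: [0.5953, -0.1159, 0.1996]
ee_rot: [-2.332, -2.105, -0.001]
force: [0.2, -0.3, 1.6]
width: 0.999
gripper_force: 0.0
```

Call:
play_rows(increments="0 0 1.5 0 1; 0 0 2 0 1; 0 0 2 0 1; 0 0 1.5 0 1; 0 0 0 0 1")

```text
clock: 23.97
position: [0.5928, -0.1155, 0.1266]
ee_rot: [-2.331, -2.101, 0.004]
force: [0.0, 1.0, 0.5]
width: 1.002
gripper_force: 0.0
```

```bash
python3 look3.py
```

```text
{'clock': 23.9667, 'position': [0.5928, -0.1155, 0.1266], 'ee_rot': [-2.3307, -2.101, 0.0045], 'force': [0.0232, 0.9658, 0.451], 'width': 1.0021, 'gripper_force': 0.0, 'joints': [-0.444, 0.5668, 0.8353, 1.745, -0.476, 1.0503, 0.4558]}
-5.932715484034116 [0.10027967 0.00102688]
wrist 0.108 254 [[0.112, -0.038], [0.113, 0.013], [0.115, 0.043]]
wrist 0.118 461 [[0.114, -0.037], [0.115, 0.007], [0.116, 0.043]]
wrist 0.128 530 [[0.116, -0.036], [0.117, 0.008], [0.118, 0.043]]
wrist 0.138 584 [[0.117, -0.033], [0.118, 0.009], [0.12, 0.043]]
wrist 0.148 1439 [[0.119, -0.025], [0.122, 0.011], [0.125, 0.043]]
wrist 0.158 118 [[0.121, -0.018], [0.146, 0.007], [0.149, 0.039]]
wrist 0.168 47 [[0.146, -0.009], [0.146, 0.004], [0.149, 0.01]]
side 0.108 44 [[0.11, -0.041], [0.113, 0.0], [0.115, 0.042]]
side 0.118 59 [[0.112, -0.039], [0.114, -0.005], [0.119, 0.036]]
side 0.128 66 [[0.113, -0.039], [0.116, 0.001], [0.119, 0.04]]
side 0.138 60 [[0.116, -0.04], [0.118, -0.005], [0.121, 0.04]]
side 0.148 79 [[0.118, -0.038], [0.121, -0.001], [0.125, 0.043]]
side 0.158 7 [[0.121, -0.033], [0.145, -0.007], [0.149, 0.008]]
side 0.168 2 [[0.145, -0.008], [0.146, -0.007], [0.147, -0.007]]
```

Call:
play_rows(increments="0 0 1.5 0 1; 0 0 1.5 0 1; 0 0 1.2 0 1; 0 0 0.7 0 1; 0 0 0 0 0.5")

```text
clock: 24.53
position: [0.5942, -0.116, 0.0797]
ee_rot: [-2.337, -2.098, 0.001]
force: [-0.4, 0.9, 0.6]
width: 0.966
gripper_force: 0.0
```

Call:
play_rows(increments="0 0 0 0 0.3; 0 0 0 0 0.1; 0 0 0 0 -0.1; 0 0 0 0 -0.2; 0 0 0 0 -0.3", grip_force=10)

```text
clock: 24.95
position: [0.595, -0.1163, 0.081]
ee_rot: [2.338, 2.098, 0.001]
force: [-0.2, -0.3, -0.1]
width: 0.615
gripper_force: 0.0
```

Call:
play_rows(increments="0 0 0 0 -0.4; 0 0 0 0 -0.5; 0 0 0 0 -0.6; 0 0 0 0 -0.7; 0 0 0 0 -0.8")

```text
clock: 25.37
position: [0.5947, -0.1163, 0.0805]
ee_rot: [2.338, 2.098, -0.0]
force: [-0.4, 0.7, -0.3]
width: 0.252
gripper_force: 0.0
```

Call:
play_rows(increments="0 0 0 0 -0.9; 0 0 0 0 -1; 0 0 0 0 -1; 0 0 0 0 -1; 0 0 0 0 -1")

```text
clock: 25.78
position: [0.5941, -0.1162, 0.0805]
ee_rot: [-2.337, -2.098, 0.001]
force: [-2.9, 0.5, 2.8]
width: 0.056
gripper_force: 10.0
```

```bash
python3 look3.py
```

```text
{'clock': 25.7833, 'position': [0.5941, -0.1162, 0.0805], 'ee_rot': [-2.3374, -2.0977, 0.0008], 'force': [-2.902, 0.4537, 2.7761], 'width': 0.0557, 'gripper_force': 9.9765, 'joints': [-0.4151, 0.617, 0.7952, 1.7904, -0.528, 0.9617, 0.4933]}
-6.185952098219713 [0.10160268 0.00041567]
wrist 0.108 41 [[0.098, 0.043], [0.101, 0.043], [0.103, 0.044]]
wrist 0.118 272 [[0.089, 0.008], [0.101, 0.01], [0.113, 0.043]]
wrist 0.128 631 [[0.084, 0.008], [0.101, 0.01], [0.119, 0.043]]
wrist 0.138 614 [[0.083, 0.008], [0.101, 0.01], [0.12, 0.043]]
wrist 0.148 445 [[0.095, -0.024], [0.101, 0.01], [0.108, 0.043]]
wrist 0.158 1532 [[0.097, -0.024], [0.102, 0.013], [0.106, 0.042]]
wrist 0.168 16 [[0.096, -0.006], [0.096, -0.004], [0.106, -0.003]]
side 0.108 17 [[0.096, -0.041], [0.097, -0.03], [0.1, -0.01]]
side 0.118 27 [[0.089, -0.041], [0.098, -0.025], [0.102, -0.007]]
side 0.128 46 [[0.08, -0.041], [0.097, -0.012], [0.118, 0.004]]
side 0.138 57 [[0.08, -0.04], [0.097, -0.011], [0.118, 0.005]]
side 0.148 70 [[0.079, -0.04], [0.099, -0.012], [0.12, 0.003]]
side 0.158 33 [[0.079, -0.03], [0.1, -0.012], [0.118, -0.008]]
side 0.168 2 [[0.111, -0.012], [0.113, -0.01], [0.114, -0.008]]
```

Call:
play_rows(increments="0 0 0 0 -1; 0 0 0 0 -1; 0 0 -0.5 0 -1; 0 0 -1.5 0 -1; 0 0 -2.5 0 -1", grip_force=40)

```text
clock: 26.35
position: [0.5937, -0.1156, 0.124]
ee_rot: [-2.336, -2.097, 0.004]
force: [1.0, 0.1, -1.9]
width: 0.05
gripper_force: 40.0
```

Call:
play_rows(increments="0 0 -2.5 0 -1; 0 0 -2.5 0 -1; 0 0 -2 1.5 -1; 0 0 0 1.5 -1; 0 0 0 1.7 -1")

```text
clock: 26.77
position: [0.5959, -0.1164, 0.1964]
ee_rot: [2.422, 1.998, 0.004]
force: [0.8, -0.2, -1.8]
width: 0.055
gripper_force: 40.0
```

Run:
```python
from h import *
s=st(); print(head(s),rowframe(*RACK,s["position"]))
```

```text
{'clock': 26.7667, 'position': [0.5959, -0.1164, 0.1964], 'ee_rot': [2.422, 1.9977, 0.0036], 'force': [0.8326, -0.227, -1.7699], 'width': 0.0555, 'gripper_force': 39.9938, 'joints': [-0.491, 0.5085, 0.9095, 1.6608, -0.4292, 1.1823, 0.331]}
-10.968074721757613 [ 0.18167126 -0.32385642]
```

Call:
play_rows(increments="1 -0.6 0 0 -1; 2 -1.1 0 0 -1; 2.5 -1.4 0 0 -1; 2.7 -1.5 0 0 -1; 2.7 -1.5 0 0 -1")

```text
clock: 27.18
position: [0.5542, 0.0034, 0.194]
ee_rot: [-2.423, -1.998, 0.002]
force: [0.6, 1.1, -1.6]
width: 0.056
gripper_force: 40.0
```

Call:
play_rows(increments="2.7 -1.5 0 0 -1; 2.7 -1.5 0 0 -1; 2.7 -1.5 0 0 -1; 2.7 -1.5 0 0 -1; 2.7 -1.5 0 0 -1")

```text
clock: 27.6
position: [0.5059, 0.1505, 0.1942]
ee_rot: [-2.423, -2.0, 0.002]
force: [0.8, 0.9, -1.3]
width: 0.056
gripper_force: 40.0
```

Call:
play_rows(increments="2.7 -1.5 0 0 -1; 2.5 -1.4 0 0 -1; 2 -1.2 0 0 -1; 1 -0.5 0 0 -1; 0 0 0 0 -1")

```text
clock: 28.02
position: [0.476, 0.2412, 0.1942]
ee_rot: [-2.417, -2.006, 0.003]
force: [-0.2, 0.4, -1.9]
width: 0.055
gripper_force: 40.0
```

```bash
cat > look4.py <<'E'
from h import *
s=st(); print(head(s),rowframe(*RACK,s["position"]))
c,k=np.cos(np.radians(-10.9)),np.sin(np.radians(-10.9))
for n in("wrist","side","top"):
    p=vision.get_image(n)
    if n=="side": cv2.imwrite("pics/s8.png",cv2.resize(p["frame"][130:230,200:330],(780,600),interpolation=cv2.INTER_CUBIC)[:,:,::-1])
    X=cloud(p).reshape(-1,3); B=np.c_[(X[:,:2]-RACK[0])@np.array([[c,-k],[k,c]]),X[:,2]]
    m=(abs(B[:,1])<.065)&(abs(B[:,0])<.03)&(B[:,2]>.055)
    for z in np.arange(.055,.26,.0125):
        q=B[m&(abs(B[:,2]-z-.006)<.00625)]
        if len(q)>5: print(n,z.round(3),len(q),np.percentile(q[:,:2],[3,50,97],axis=0).round(3).tolist())
E
python3 look4.py
```

```text
{'clock': 28.0167, 'position': [0.476, 0.2412, 0.1942], 'ee_rot': [-2.4173, -2.0058, 0.0025], 'force': [-0.1643, 0.3626, -1.9496], 'width': 0.055, 'gripper_force': 39.9949, 'joints': [-1.2739, 0.3812, 0.965, 1.8385, -0.3491, 1.1058, -0.3674]}
-10.632813165844667 [-0.00367767  0.0046154 ]
wrist 0.055 647 [[-0.018, -0.048], [0.01, 0.008], [0.02, 0.054]]
wrist 0.068 1151 [[-0.016, -0.049], [0.012, 0.008], [0.019, 0.051]]
wrist 0.13 12 [[-0.006, 0.047], [-0.004, 0.047], [-0.002, 0.047]]
wrist 0.143 19 [[-0.007, 0.046], [-0.005, 0.047], [-0.002, 0.047]]
wrist 0.155 17 [[-0.007, 0.047], [-0.005, 0.047], [-0.002, 0.047]]
wrist 0.168 23 [[-0.007, 0.047], [-0.005, 0.047], [-0.003, 0.047]]
wrist 0.18 29 [[-0.007, 0.046], [-0.005, 0.047], [-0.002, 0.048]]
wrist 0.193 33 [[-0.006, 0.047], [-0.004, 0.047], [-0.002, 0.048]]
wrist 0.205 42 [[-0.007, 0.047], [-0.004, 0.047], [-0.002, 0.048]]
wrist 0.218 48 [[-0.007, 0.047], [-0.004, 0.047], [-0.002, 0.048]]
wrist 0.23 291 [[-0.016, 0.012], [-0.004, 0.014], [0.008, 0.048]]
wrist 0.243 833 [[-0.022, 0.013], [-0.004, 0.014], [0.014, 0.048]]
wrist 0.255
[... 1083 characters left out ...]
, [-0.005, -0.022], [-0.002, 0.001]]
top 0.143 25 [[-0.005, -0.04], [-0.005, -0.019], [-0.002, -0.002]]
top 0.155 10 [[-0.005, -0.04], [-0.005, -0.034], [-0.001, -0.006]]
top 0.168 22 [[-0.005, -0.04], [-0.005, -0.02], [-0.003, -0.006]]
top 0.18 13 [[-0.006, -0.04], [-0.005, -0.032], [-0.002, -0.012]]
top 0.193 19 [[-0.005, -0.04], [-0.005, -0.027], [-0.002, -0.012]]
top 0.205 11 [[-0.005, -0.04], [-0.005, -0.032], [-0.002, -0.017]]
top 0.218 15 [[-0.005, -0.04], [-0.005, -0.03], [-0.002, -0.017]]
top 0.23 14 [[-0.005, -0.04], [-0.005, -0.032], [-0.002, -0.02]]
top 0.243 11 [[-0.005, -0.04], [-0.005, -0.034], [-0.002, -0.023]]
top 0.255 14 [[-0.005, -0.04], [-0.005, -0.036], [0.004, -0.017]]
```

Call:
play_rows(increments="-0.4 0.45 0 0.3 -1; 0 0 0 0 -1; 0 0 1.5 0 -1; 0 0 2 0 -1; 0 0 1 0 -1")

```text
clock: 28.58
position: [0.481, 0.2322, 0.1491]
ee_rot: [-2.429, -1.992, 0.002]
force: [-0.8, -0.5, -1.9]
width: 0.057
gripper_force: 40.0
```

Call:
play_rows(increments="0 0 0 0 -1; 0 0 0 0 -1")

```text
clock: 28.75
position: [0.4813, 0.2326, 0.1506]
ee_rot: [2.428, 1.993, -0.001]
force: [0.4, 0.1, -1.8]
width: 0.054
gripper_force: 40.0
```

```bash
python3 look4.py | grep -v "0\.[12]"
```

```text
-11.262469405502204 [ 0.00320475 -0.00285675]
wrist 0.055 996 [[-0.018, -0.048], [0.01, 0.008], [0.02, 0.054]]
wrist 0.068 1547 [[-0.016, -0.048], [-0.009, 0.004], [0.018, 0.051]]
wrist 0.093 14 [[0.001, 0.039], [0.003, 0.04], [0.005, 0.04]]
side 0.055 102 [[-0.019, -0.055], [-0.01, -0.022], [0.019, 0.046]]
side 0.068 43 [[-0.018, -0.054], [-0.013, -0.009], [0.017, 0.042]]
side 0.08 6 [[-0.0, -0.04], [-0.0, -0.02], [0.004, 0.021]]
side 0.093 16 [[-0.001, -0.045], [-0.0, -0.017], [0.005, 0.034]]
top 0.055 141 [[-0.019, -0.054], [-0.012, -0.028], [0.018, 0.014]]
top 0.068 40 [[-0.018, -0.053], [-0.013, -0.037], [0.017, 0.005]]
top 0.093 14 [[-0.0, -0.042], [-0.0, -0.024], [0.002, -0.007]]
```

Call:
play_rows(increments="0.3 -0.2 0 -0.3 -1; 0 0 0 0 -1; 0 0 1 0 -1; 0 0 1.5 0 -1; 0 0 0.5 0 -1")

```text
clock: 29.32
position: [0.4787, 0.2367, 0.1187]
ee_rot: [-2.421, -2.001, 0.003]
force: [-0.3, 0.7, -2.4]
width: 0.056
gripper_force: 40.0
```

Call:
play_rows(increments="0 0 0.5 0 -1; 0 0 1 0 -1; 0 0 1 0 -1; 0 0 1 0 -1; 0 0 0 0 -1")

```text
clock: 29.73
position: [0.4786, 0.2364, 0.0835]
ee_rot: [-2.422, -2.001, 0.004]
force: [0.0, 0.7, -2.3]
width: 0.053
gripper_force: 40.0
```

```bash
python3 look4.py | grep -v "0\.2"
```

```text
-10.876912656333404 [-0.00014727  0.00036559]
wrist 0.055 1229 [[-0.018, -0.016], [-0.0, 0.024], [0.02, 0.055]]
wrist 0.068 1812 [[-0.016, -0.015], [0.006, 0.021], [0.018, 0.052]]
wrist 0.08 32 [[-0.003, 0.042], [-0.0, 0.043], [0.002, 0.043]]
wrist 0.093 43 [[-0.003, 0.042], [-0.001, 0.043], [0.002, 0.043]]
wrist 0.105 46 [[-0.003, 0.043], [-0.001, 0.043], [0.001, 0.043]]
wrist 0.118 217 [[-0.011, 0.008], [-0.0, 0.01], [0.01, 0.043]]
wrist 0.13 780 [[-0.018, 0.008], [-0.001, 0.01], [0.017, 0.043]]
wrist 0.143 596 [[-0.018, 0.008], [-0.001, 0.01], [0.017, 0.043]]
wrist 0.155 1724 [[-0.005, -0.025], [-0.0, 0.015], [0.004, 0.043]]
wrist 0.168 173 [[-0.005, -0.011], [-0.003, -0.007], [0.005, 0.009]]
wrist 0.18 74 [[-0.005, -0.007], [-0.005, -0.0], [0.005, 0.029]]
wrist 0.193 4463 [[-0.028, 0.027], [-0.0, 0.035], [0.028, 0.036]]
side 0.055 129 [[-0.019, -0.055], [-0.003, -0.016], [0.019, 0.047]]
side 0.068 67 [[-0.019, -0.054], [-0.003, -0.008], [0.017, 0.042]]
side 0.08 23 [[-0.004, -0.043], [-0.003, -0.01], [0.001, 0.03]]
side 0.093 9 [[-0.004, -0.041], [-0.003, -0.036], [0.0, 0.002]]
s
[... 484 characters left out ...]
29, -0.04], [0.002, -0.035], [0.029, -0.028]]
top 0.055 133 [[-0.019, -0.054], [-0.01, -0.033], [0.019, -0.009]]
top 0.068 43 [[-0.016, -0.05], [-0.002, -0.037], [0.017, -0.011]]
top 0.08 14 [[-0.003, -0.041], [-0.003, -0.025], [0.001, -0.016]]
top 0.093 8 [[-0.004, -0.04], [-0.003, -0.037], [0.001, -0.028]]
top 0.105 9 [[-0.003, -0.04], [-0.003, -0.03], [-0.002, -0.019]]
top 0.118 9 [[-0.003, -0.041], [-0.003, -0.036], [0.0, -0.024]]
top 0.13 8 [[-0.003, -0.041], [-0.003, -0.036], [0.0, -0.027]]
top 0.143 10 [[-0.003, -0.041], [-0.003, -0.034], [0.007, -0.011]]
top 0.155 17 [[-0.003, -0.04], [-0.001, -0.035], [0.006, -0.02]]
top 0.193 39 [[-0.027, -0.037], [-0.001, -0.037], [0.027, -0.026]]
```

Call:
play_rows(increments="0 0 0.3 0 -1; 0 0 0.3 0 -1; 0 0 0 0 -1")

```text
clock: 30.13
position: [0.4796, 0.2368, 0.0792]
ee_rot: [-2.422, -2.001, 0.0]
force: [0.3, 0.5, -2.9]
width: 0.051
gripper_force: 40.0
```

Call:
play_rows(increments="0 0 0.15 0 -1; 0 0 0 0 -1")

```text
clock: 30.3
position: [0.4797, 0.2368, 0.0779]
ee_rot: [-2.422, -2.001, 0.0]
force: [-0.3, -0.3, -1.8]
width: 0.048
gripper_force: 40.0
```

Call:
play_rows(increments="0 0 0.15 0 -1; 0 0 0 0 -1")

```text
clock: 30.47
position: [0.4797, 0.2368, 0.0764]
ee_rot: [-2.422, -2.001, 0.0]
force: [-0.3, 0.5, -2.5]
width: 0.055
gripper_force: 40.0
```

Call:
play_rows(increments="0 0 0.1 0 -1; 0 0 0 0 -1")

```text
clock: 30.63
position: [0.4797, 0.2368, 0.0754]
ee_rot: [-2.422, -2.001, 0.0]
force: [-0.0, -0.1, -0.9]
width: 0.055
gripper_force: 40.0
```

Call:
play_rows(increments="0 0 0.1 0 -1; 0 0 0 0 -1")

```text
clock: 30.8
position: [0.4799, 0.2368, 0.0745]
ee_rot: [2.422, 2.001, 0.0]
force: [0.0, 0.4, -1.8]
width: 0.054
gripper_force: 40.0
```

Call:
play_rows(increments="0 0 0 0 -0.85; 0 0 0 0 -0.8; 0 0 0 0 -0.7; 0 0 0 0 -0.6; 0 0 0 0 -0.5", grip_force=10)

```text
clock: 31.22
position: [0.4799, 0.2368, 0.0746]
ee_rot: [-2.422, -2.001, -0.0]
force: [0.2, 0.4, 0.1]
width: 0.222
gripper_force: 0.0
```

Call:
play_rows(increments="0 0 0 0 -0.3; 0 0 0 0 0; 0 0 0 0 0.2; 0 0 0 0 0.2; 0 0 0 0 0.2")

```text
clock: 31.63
position: [0.4798, 0.2368, 0.0745]
ee_rot: [-2.422, -2.001, -0.0]
force: [-0.0, -0.5, 0.4]
width: 0.563
gripper_force: 0.0
```

Call:
play_rows(increments="0 0 -1 0 0.2; 0 0 -2 0 0.2; 0 0 -3 0 0.2; 0 0 -3 0 0.2; 0 0 -3 0 0.2")

```text
clock: 32.05
position: [0.4797, 0.2362, 0.1965]
ee_rot: [2.423, 2.0, -0.001]
force: [0.2, 0.6, 0.3]
width: 0.595
gripper_force: 0.0
```

Call:
play_rows(increments="0 0 0 0 0.2; 0 0 0 0 0.2")

```text
clock: 32.22
position: [0.4809, 0.2372, 0.1965]
ee_rot: [-2.422, -2.001, -0.006]
force: [-0.5, -0.5, -0.2]
width: 0.598
gripper_force: 0.0
```

```bash
python3 look4.py | grep -v "0\.[2]"
```

```text
-10.87274865332173 [0.00188688 0.00161434]
wrist 0.055 717 [[-0.018, -0.05], [-0.001, 0.01], [0.02, 0.054]]
wrist 0.068 1226 [[-0.016, -0.049], [-0.009, 0.003], [0.019, 0.05]]
wrist 0.08 10 [[-0.002, 0.043], [0.0, 0.043], [0.002, 0.044]]
wrist 0.093 10 [[-0.002, 0.043], [0.0, 0.043], [0.003, 0.044]]
wrist 0.105 11 [[-0.001, 0.043], [0.0, 0.043], [0.003, 0.044]]
wrist 0.118 13 [[-0.001, 0.043], [0.001, 0.043], [0.003, 0.044]]
wrist 0.13 12 [[-0.001, 0.043], [0.001, 0.044], [0.003, 0.044]]
wrist 0.143 643 [[-0.002, -0.037], [0.0, 0.007], [0.003, 0.043]]
side 0.055 119 [[-0.019, -0.054], [-0.002, -0.011], [0.019, 0.05]]
side 0.068 66 [[-0.017, -0.052], [-0.003, -0.012], [0.016, 0.042]]
side 0.08 13 [[-0.003, -0.043], [-0.002, -0.023], [0.001, 0.023]]
side 0.093 20 [[-0.003, -0.04], [-0.002, -0.019], [0.002, 0.034]]
side 0.105 18 [[-0.003, -0.041], [-0.002, -0.032], [0.002, 0.041]]
side 0.118 19 [[-0.003, -0.04], [-0.003, -0.019], [0.0, 0.037]]
side 0.13 17 [[-0.003, -0.039], [-0.003, -0.022], [0.001, 0.035]]
side 0.143 38 [[-0.003, -0.039], [-0.001, -0.003], [0.002, 0.039]]
top 0.055 217 [[-0.019, -0.054], [-0.01, -0.021], [0.019, 0.024]]
top 0.068 64 [[-0.017, -0.044], [-0.003, -0.017], [0.017, 0.018]]
top 0.08 14 [[-0.003, -0.04], [-0.002, -0.022], [0.002, 0.01]]
top 0.093 23 [[-0.003, -0.04], [-0.003, -0.014], [0.001, 0.009]]
top 0.105 17 [[-0.003, -0.04], [-0.002, -0.027], [0.001, 0.003]]
top 0.118 20 [[-0.003, -0.04], [-0.003, -0.014], [-0.002, 0.008]]
top 0.13 22 [[-0.003, -0.04], [-0.003, -0.017], [0.0, 0.024]]
top 0.143 69 [[-0.003, -0.039], [-0.001, -0.015], [0.002, 0.02]]
```

View pics/s8.png

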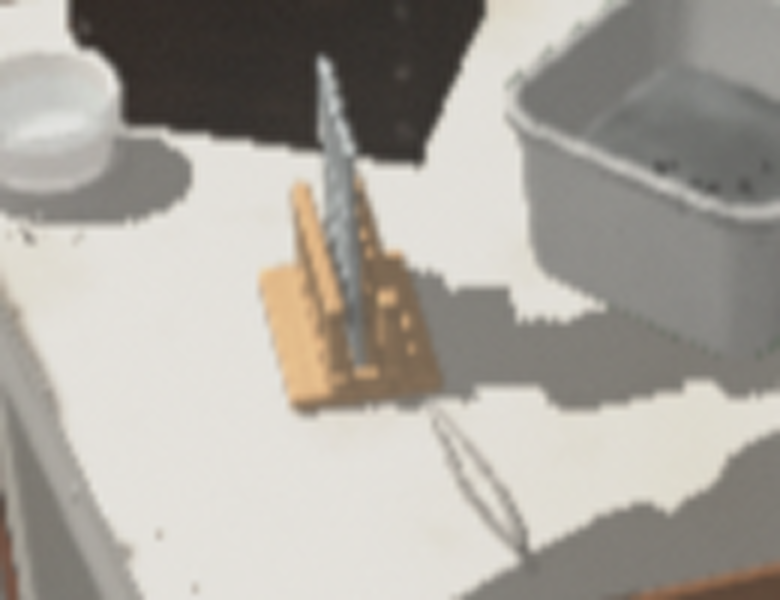

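```bash
python3 -c "
from h import *
print(job.sign_off())"
```

```text
the job is handed in; nothing more can be done
None
```

The plate was tipped up in the bin, released leaning on the end wall, then regripped and stood far edge down in the rack slot, centred to about 2 mm along it. I signed off just after 32 s with the gripper clear; the result was not shown. In use, the fingertips sat about 41 mm above the reported TCP, so I corrected the heights for that.

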